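# Bring the tyre valve to the top and brake the wheel

## Task

The patch on this trolley wheel's tyre is still wet and the tyre is to be pumped up next: ease the wheel round with the fingertips by pushing its spokes, one after another, until the valve stem stands at the very top of the wheel (twelve o'clock), keeping off the tyre and the valve stem and never letting the wheel spin. Then push the brake lever beside the wheel down until its pad bears firmly on the drum, so that the wheel is held there, and take the hand away. Leave the tools and supplies round the stand where they lie.

Things in the scene. Friction and masses are not known exactly. Their poses are not given: they have to be found in the camera images.
- wheel_stand: Steel wheel stand, fixed: dark base plate 230x190x10 mm, grey upright plate behind the wheel, 46 mm behind the wheel's middle plane, an ear at its upper left for the brake lever; nothing but the base plate before the wheel. Origin on the worktop right below the hub; x along the axle, away from the robot (the wheel's open face looks to -x), y left, z up. Axle at z = 165 mm.
- wheel_hub (a point): Hub centre of the upright trolley wheel, on the axle, in the wheel's middle plane. Turns with the wheel: x along the axle away from the robot, z from the hub through the valve stem. Hub radius 24 mm; its front end with washer, nut and axle end (radius 14 mm) reaches x = -52 mm. Rim: aluminium, inner radius 89 mm, x -20 to +20 mm.
- spokes: Six straight radial aluminium spokes 60 deg apart, at 30, 90, 150, 210, 270, 330 deg from the valve stem, which stands midway between two of them. About 16 mm wide and x -23 to +11 mm at radius 65 mm (front edge x -30 at the hub, -19 at the rim). Between two spokes the wheel is open, about 50 mm of clear width at radius 65 mm. To be pushed. Origin and axes as wheel_hub.
- tyre: Black rubber tyre, outside diameter 260 mm, from radius 102 mm outwards, 44 mm wide (x -22 to +22 mm). Not to be touched. Origin and axes as wheel_hub.
- valve_stem: Valve stem, thin and radial (10 mm thick; rubber foot, brass, black cap), standing inwards from the rim, from radius 89 to 56 mm, 4 mm before the wheel's middle plane, on the +z axis. Not to be pushed. Origin and axes as wheel_hub, so the origin is NOT on the stem.
- valve (a point): Middle of the valve stem, 73 mm from the axle.
- wheel (a joint): Turn of the wheel in rad: 0 = valve stem at the very top, growing clockwise as seen from the robot (pi/2: stem to the right). May go beyond pi; turns endlessly either way. Stiff, grease-packed bearing: it stays where it is left and takes 0.2 N m to start (3 N at radius 65 mm) and 0.2 N m more for each rad/s.
- brake_lever (a joint): Brake lever in rad: 0 = off (handle slants up to the left), grows as the handle is pushed down; starts at 0 to 0.12; at 0.60 (handle level) the pad meets the drum. Friction keeps it where it is left (0.5 N m, about 4 N at the grip); a push of 10 to 20 N on the grip against the drum seats the pad firmly.
- brake_grip (a point): Point on the axis of the lever's black round grip (18 mm thick, 66 mm long; the point is near its middle), left of the wheel. It moves on a radius of 140 mm round the lever's pivot, which lies at x +31, y +66, z +205 mm in the stand's frame; at joint value q it lies from the pivot towards y cos(0.6-q), z sin(0.6-q).
- brake_pad: Brake pad, rubber block 14x12x26 mm on the lever's short arm behind the wheel. Origin at the lever's pivot.
- brake_drum: Steel brake drum behind the wheel, radius 42 mm, 16 mm wide, turns with the wheel. Origin at the hub centre.
- wrench_13: Combination wrench 30x182x8 mm lying on the worktop before the stand. Bystander. Origin under its middle.
- glue_tube: Red tube with a blue cap, 63x189x42 mm, lying before and to the right of the stand. Bystander. Origin under its middle.
- grease_tin: Flat round tin, 75 mm across, 38 mm high, right of the stand. Bystander. Origin under its middle.
- masking_tape: Roll of tan masking tape, 105 mm across, 25 mm high, lying flat left of and behind the stand. Bystander. Origin under its middle.

How it is judged:
By the outcome, as a careful person would: the job done as asked, in the order asked, and still so for the second after the job is handed in, with the robot touching nothing.
It also fails if it takes over 64 s, if anything falls off the work surface, if the arm or the gripper's body presses on something with over 40 N, if the wrist force passes 120 N, or if a joint passes its speed limit or range.

## Robot

A 7-joint arm with a two-finger parallel gripper is mounted at the origin on a cart in front of the work surface, level with it; the furniture and walls round the work are solid. World frame = base frame: x ahead of the robot, y to its left, z up, the work surface at z = 0. Lengths are in mm, angles in rad, forces in N, time in s.
With the tool pointing down it reaches from about 400 to 900 mm from the base axis. Payload 5.5 kg.
Tool frame: the origin (TCP) lies on the centre line of the jaws, within the pads' length; the fingertips stand 17 mm ahead of it and the grasp point (between the pads) lies 2 mm behind it; z points along the fingers, y is the line along which they close (so a half turn about z gives the same grasp; the last joint's range is limited). The gripper opens to 85 mm and grips with 20 to 120 N. Pads are 22 mm wide; open, the fingers measure 114 mm over their backs; the gripper's body (76 mm by 85 mm) begins 54 mm behind the grasp point. The pads swing forward as they close: fully open they stand 13 mm farther back than shut.
Start: joints at [-0.951, 0.501, -0.427, 1.55, 0.221, 1.138, -0.21], TCP at [226.994, 609.076, 248.31] pointing down, gripper open.
Joint ranges: [-2.88, 2.88], [-0.31, 2.03], [-1.54, 1.56], [0.2, 2.42], [-1.41, 4.55], [0.19, 2.02], [-2.57, 2.57]. Speed limits (rad/s): [2.57, 2.57, 3.14, 3.14, 3.14, 3.14, 3.14].

## Interface

Orientations are given as [roll, pitch, yaw] about the fixed x, y, z axes, in that order (R = Rz(yaw) Ry(pitch) Rx(roll)).
In Python, from plant import * gives the robot as it stands.
- The arm moves only by the shell command python3 -m pendant 'ROWS' [FORCE]. ROWS is JSON, a list of rows, each an object with "hand": the opening, from 0 (shut) to 1 (fully open); "offset": the shift along the tool's x, y, z as a fraction of full scale, a list of three; "rotation": the turn, a rotation vector about the tool's x, y, z as a fraction of full scale, a list of three. A call has 1 to 5 rows; each row is the pose to reach, as a shift and turn from the pose commanded when the call began, along the tool's axes at that moment; what a row does not reach only later rows make up. Full scale, the value 1, is 60 cm for a shift and 30 degrees for a turn. A row lasts 1/8 s, in which the tool goes at most 62.5 mm and 10.7 degrees, less where a joint would pass 70% of its speed; a pose out of reach is approached as far as the arm can. A call with a number of a shift or a turn outside -1 to 1 is refused whole. A call with a gripper value outside its range is refused whole. The fingers move at their own pace and stop on an object; FORCE is the grip in N (left out, the last holds). Time passes only in rows, so rows that repeat a pose let the fingers close. It gives the time, the measured TCP pose, the force, the opening and the grip force at its end, in the units of the state.
- get_state(): the state, without advancing time (a new reading comes with each control period).
- capture(name): name is "scene" or "side" or "wrist"; returns the picture (480x640x3 uint8, blue, green, red); there is no depth.
- get_calibration(name): a dict with "fovy" (degrees; the focal length in pixels is half the picture's height over the tangent of half this angle, whatever the lens; pixels are square), "cx", "cy" (the principal point, pixels), "extrinsics" (4x4, takes a point from camera to world coordinates). Camera axes: x right, y down, z forward; pixel columns grow to the right and rows downward; lengths in mm; the calibration is good to about 2 mm. A picture is of the moment at which its call begins: read the wrist's pose just before it. get_calibration takes no time and is no camera call; for the wrist camera it gives the pose at the moment of the call.
- finish_job(): hands the job in; it is judged then, once.
The state is a dict: "t": time; "q": joint angles; "joint_vel": joint speeds; "joint_efforts": joint torques, N m; "eef_pos": TCP position; "tool_rot": TCP orientation; "ft_force": force on the tool from outside, world axes, zero at the start; "wrist_torque": the same for the moment, N m; "gripper_width": finger opening in mm; "grasp_force": force on a finger pad.
Only numpy, scipy, OpenCV 4.12 (cv2) and the standard library are available. Lean on these libraries where they do the work, as an engineer would, in place of code of your own. Each camera call takes 0.05 s, during which the arm holds its last target. There are 200 camera calls.

## Working session

There is one attempt and no reset: what is moved stays moved. The work goes in short steps, Python scripts to look and compute and a shell command to move; the robot and the scene stay as the last step left them, time stands still between calls to the robot, and variables do not carry over. Pictures are saved under pics/ and viewed, at most 10 in all, crops included, and the job is handed in when it is done.

```bash
ls; mkdir -p pics; python3 - <<'E'
from plant import *
import cv2,numpy as np
np.set_printoptions(precision=4,suppress=True)
s=get_state();print(s)
for n in("scene","side"):
    cv2.imwrite(f"pics/{n}0.png",capture(n));print(n,get_calibration(n))
E
```

```text
pics
{'t': 0.0, 'q': array([-0.9508,  0.5018, -0.4268,  1.5515,  0.2208,  1.1383, -0.2103]), 'joint_vel': array([ 0.0016,  0.0011, -0.0009,  0.    ,  0.0001,  0.0001,  0.0001]), 'joint_efforts': array([ -0.0007, -56.9519,  -5.8166, -28.094 ,   0.0105,   0.0117,
        -0.    ]), 'eef_pos': array([226.8416, 608.4344, 247.2635]), 'tool_rot': array([-3.1397, -0.0001,  2.7848]), 'ft_force': array([0.1467, 0.4488, 0.2882]), 'wrist_torque': array([ 0.0407, -0.0027,  0.0084]), 'grasp_force': 0.0, 'gripper_width': 85.39199656652575}
scene {'fovy': 57.75587726314679, 'cx': 317.9540849879842, 'cy': 240.2154171580565, 'extrinsics': array([[  -0.0768,   -0.5786,    0.812 , -262.4229],
       [  -0.997 ,    0.0467,   -0.0609, -177.459 ],
       [  -0.0027,   -0.8142,   -0.5805,  753.8583],
       [   0.    ,    0.    ,    0.    ,    1.    ]])}
side {'fovy': 53.41787446468254, 'cx': 311.3881043662497, 'cy': 247.01958493314655, 'extrinsics': array([[ -0.9828,  -0.107 ,   0.1504, 374.9525],
       [ -0.1841,   0.6267,  -0.7572, 604.1551],
       [ -0.0132,  -0.7719,  -0.6356, 850.8855],
       [  0.    ,   0.    ,   0.    ,   1.    ]])}
```

View pics/scene0.png

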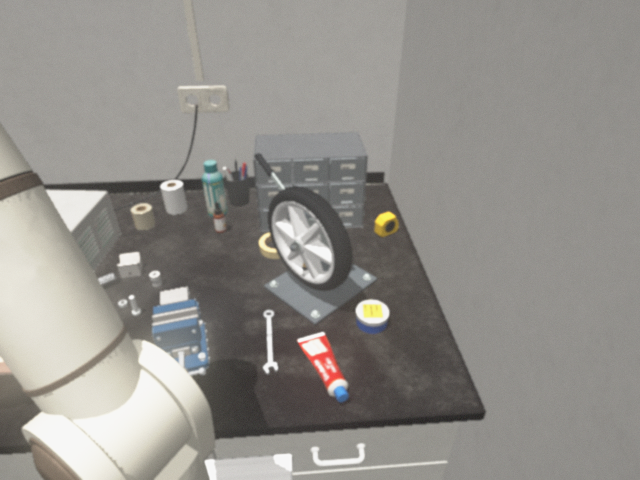

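View pics/side0.png

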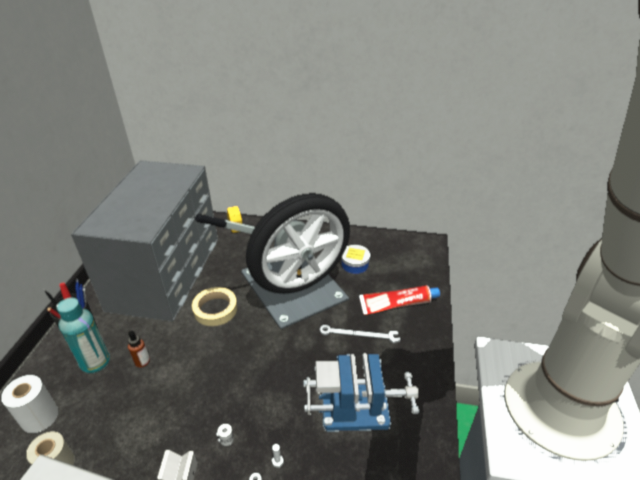

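Scene: wheel at about (308,238), stand plate corners near (266,285)–(376,278), lever from (262,158) to (285,190). Side: wheel at about (300,243), grip near (210,218). I'll enlarge both.

```bash
python3 - <<'E'
import cv2,numpy as np
a=cv2.imread("pics/scene0.png")[140:330,240:400]; b=cv2.imread("pics/side0.png")[180:330,190:360]
a=cv2.resize(a,(400,475),interpolation=2);b=cv2.resize(b,(400,353),interpolation=2)
m=np.zeros((475,800,3),np.uint8);m[:,:400]=a;m[:353,400:]=b
cv2.imwrite("pics/m0.png",m)
E
```

```text
(no output)
```

View pics/m0.png

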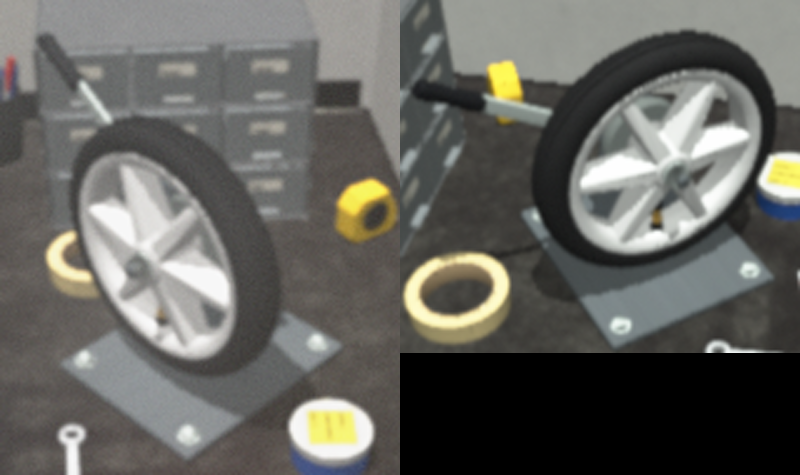

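Valve cap seen at scene (304,266) and side (299,271), near the bottom; nut at scene (295,247), side (310,256); plate corners are clear. Fit the pose.

```bash
cat > h.py <<'E'
from plant import *
import cv2,numpy as np
from scipy.optimize import least_squares
from scipy.spatial.transform import Rotation as R
np.set_printoptions(precision=3,suppress=True)
def proj(c,P):
    T=np.linalg.inv(c["extrinsics"]);P=np.atleast_2d(P)@T[:3,:3].T+T[:3,3]
    f=240/np.tan(np.radians(c["fovy"]/2));return np.c_[c["cx"]+f*P[:,0]/P[:,2],c["cy"]+f*P[:,1]/P[:,2]]
def ray(c,u):
    f=240/np.tan(np.radians(c["fovy"]/2));d=np.array([(u[0]-c["cx"])/f,(u[1]-c["cy"])/f,1])
    return c["extrinsics"][:3,3],c["extrinsics"][:3,:3]@d
def tri(us):
    A=[];b=[]
    for c,u in us:
        o,d=ray(c,u);d=d/np.linalg.norm(d);M=np.eye(3)-np.outer(d,d);A.append(M);b.append(M@o)
    return np.linalg.lstsq(np.vstack(A),np.hstack(b),rcond=None)[0]
def onz(c,u,z):
    o,d=ray(c,u);return o+d*(z-o[2])/d[2]
def S2W(p,P): # stand->world, p=x,y,yaw
    c,s=np.cos(p[2]),np.sin(p[2]);P=np.atleast_2d(P)
    return np.c_[p[0]+c*P[:,0]-s*P[:,1],p[1]+s*P[:,0]+c*P[:,1],P[:,2]]
def wheel(th,r,a,x): # stand-frame point at angle a (cw from stem)
    return np.array([x,-r*np.sin(th+a),165+r*np.cos(th+a)])
E
python3 - <<'E'
from h import *
sc,si=get_calibration("scene"),get_calibration("side")
for n,a,b in [("L",(264.8,284.8),(242.3,269.2)),("F",(315.2,323.2),(280.5,327.5)),("R",(376.8,278),(348.1,296.9))]:
    print(n,onz(sc,a,10),onz(si,b,10))
print("nut",tri([(sc,(294.8,247.2)),(si,(309.8,255.6))]),"cap",tri([(sc,(304.4,266)),(si,(298.8,271.4))]))
print("gripend",tri([(sc,(256.8,155.2)),(si,(190+18/2.353,180+90/2.353))]),"inner",tri([(sc,(271.2,172.8)),(si,(190+82/2.353,180+103/2.353))]))
E
```

```text
L [ 591.777 -103.894   10.   ] [ 736.32  -276.775   10.   ]
F [ 447.391 -223.688   10.   ] [590.36  -98.919  10.   ]
R [ 595.327 -396.332   10.   ] [ 449.435 -223.321   10.   ]
nut [ 535.825 -183.969  165.475] cap [ 566.503 -207.37    88.25 ]
gripend [ 742.76  -101.923  300.924] inner [ 702.641 -135.094  269.911]
```

```bash
cat >> h.py <<'E'
P0=np.array([570,-223.5,-0.867])
def Rt(yaw=P0[2],spin=0.,down=0.): # tool z along stand +x tilted down; spin about tool z
    c,s=np.cos(yaw),np.sin(yaw);z=np.array([c*np.cos(down),s*np.cos(down),-np.sin(down)])
    y=np.array([-s,c,0.]);x=np.cross(y,z)
    return R.from_matrix(np.c_[x,y,z])*R.from_euler("z",spin)
def need(pos=None,rot=None):
    s=get_state();Rc=R.from_euler("xyz",s["tool_rot"])
    o=np.zeros(3) if pos is None else Rc.inv().apply(np.array(pos)-s["eef_pos"])/600
    r=np.zeros(3) if rot is None else (Rc.inv()*rot).as_rotvec()/np.radians(30)
    print("off",o,"rot",r,"t",s["t"],"pos",s["eef_pos"],"F",s["ft_force"]);print("q",s["q"])
E
python3 -c "
from h import *
need([430,-60,420]);
for sp in (0,1.57,3.14,-1.57):need(None,Rt(spin=sp))"

```

```text
off [-0.706 -0.926 -0.286] rot [0. 0. 0.] t 0.1 pos [226.864 608.48  247.336] F [ 1.113 -0.555  0.417]
q [-0.951  0.502 -0.427  1.551  0.221  1.138 -0.21 ]
off [0. 0. 0.] rot [ 0.761 -2.928  0.766] t 0.1 pos [226.864 608.48  247.336] F [ 1.113 -0.555  0.417]
q [-0.951  0.502 -0.427  1.551  0.221  1.138 -0.21 ]
off [0. 0. 0.] rot [-1.763 -3.005  3.009] t 0.1 pos [226.864 608.48  247.336] F [ 1.113 -0.555  0.417]
q [-0.951  0.502 -0.427  1.551  0.221  1.138 -0.21 ]
off [0. 0. 0.] rot [ 3.694  0.963 -3.697] t 0.1 pos [226.864 608.48  247.336] F [ 1.113 -0.555  0.417]
q [-0.951  0.502 -0.427  1.551  0.221  1.138 -0.21 ]
off [0. 0. 0.] rot [ 2.686 -1.579 -1.574] t 0.1 pos [226.864 608.48  247.336] F [ 1.113 -0.555  0.417]
q [-0.951  0.502 -0.427  1.551  0.221  1.138 -0.21 ]
```

```bash
python3 -m pendant '[{"hand":0,"offset":[0,0,-0.1],"rotation":[0,0,0]},{"hand":0,"offset":[-0.08,-0.1,-0.18],"rotation":[0,0,0]},{"hand":0,"offset":[-0.14,-0.17,-0.22],"rotation":[0,0,0]},{"hand":0,"offset":[-0.2,-0.25,-0.25],"rotation":[0,0,0]},{"hand":0,"offset":[-0.27,-0.33,-0.28],"rotation":[0,0,0]}]' && python3 -m pendant '[{"hand":0,"offset":[-0.06,-0.08,0],"rotation":[0,0,0]},{"hand":0,"offset":[-0.12,-0.16,0],"rotation":[0,0,0]},{"hand":0,"offset":[-0.18,-0.24,0],"rotation":[0,0,0]},{"hand":0,"offset":[-0.24,-0.32,0],"rotation":[0,0,0]},{"hand":0,"offset":[-0.3,-0.4,0],"rotation":[0,0,0]}]'; python3 -c "
from h import *
need([400,-40,420],Rt());"
```

```text
t: 0.72
eef_pos: [300.4, 391.4, 408.4]
tool_rot: [3.141, 0.0, 2.785]
ft_force: [1.3, 1.0, -1.0]
gripper_width: 0.0
grasp_force: 0.0
t: 1.35
eef_pos: [385.0, 103.5, 407.8]
tool_rot: [3.141, 0.0, 2.785]
ft_force: [0.3, -0.2, -0.7]
gripper_width: -0.1
grasp_force: 0.0
off [-0.107 -0.215 -0.02 ] rot [ 0.764 -2.929  0.763] t 1.35 pos [384.989 103.526 407.785] F [ 0.261 -0.235 -0.725]
q [-0.285 -0.123 -0.041  1.904 -0.005  1.36   0.89 ]
```

```bash
python3 -m pendant '[{"hand":0,"offset":[-0.03,-0.06,0],"rotation":[0.08,-0.32,0.08]},{"hand":0,"offset":[-0.06,-0.12,0],"rotation":[0.16,-0.64,0.16]},{"hand":0,"offset":[-0.1,-0.2,0],"rotation":[0.24,-0.95,0.24]}]' ; python3 -c "
from h import *
need([400,-40,420],Rt());"
```

```text
t: 1.72
eef_pos: [414.4, -18.3, 399.8]
tool_rot: [-3.024, 0.49, 2.693]
ft_force: [0.6, -0.8, 1.2]
gripper_width: 0.2
grasp_force: 0.0
off [-0.011 -0.046 -0.027] rot [ 0.517 -1.998  0.548] t 1.725 pos [414.445 -18.347 399.812] F [ 0.603 -0.849  1.246]
q [-0.031 -0.307 -0.269  2.148  0.392  1.038  0.636]
```

```bash
python3 -m pendant '[{"hand":0,"offset":[-0.03,-0.01,0.02],"rotation":[0.08,-0.32,0.08]},{"hand":0,"offset":[-0.05,-0.02,0.04],"rotation":[0.16,-0.64,0.16]},{"hand":0,"offset":[-0.08,-0.03,0.07],"rotation":[0.24,-0.95,0.24]},{"hand":0,"offset":[-0.08,-0.03,0.07],"rotation":[0.24,-0.95,0.24]}]' ; python3 -c "
from h import *
need([450,-40,330],Rt());"
```

```text
t: 2.22
eef_pos: [458.0, -68.1, 385.2]
tool_rot: [-2.933, 0.997, 2.63]
ft_force: [-0.1, 0.2, -0.3]
gripper_width: -0.1
grasp_force: 0.0
off [0.096 0.038 0.013] rot [ 0.273 -1.054  0.306] t 2.225 pos [458.011 -68.079 385.17 ] F [-0.067  0.171 -0.333]
q [-0.141 -0.205 -0.385  2.389  1.16   0.993 -0.296]
```

```bash
python3 -c "
from h import *
need([505,-145,240],Rt());"; python3 -m pendant '[{"hand":0,"offset":[0.02,0.0,0.05],"rotation":[0,0,0]},{"hand":0,"offset":[0.06,-0.01,0.1],"rotation":[0.04,-0.16,0.04]},{"hand":0,"offset":[0.1,-0.01,0.13],"rotation":[0.12,-0.48,0.12]}]' ; python3 -c "
from h import *
need([505,-145,230],Rt());"
```

```text
off [ 0.132 -0.022  0.251] rot [ 0.273 -1.054  0.306] t 2.225 pos [458.011 -68.079 385.17 ] F [-0.067  0.171 -0.333]
q [-0.141 -0.205 -0.385  2.389  1.16   0.993 -0.296]
t: 2.6
eef_pos: [475.7, -98.6, 320.4]
tool_rot: [-2.499, 0.999, 2.971]
ft_force: [0.6, -0.9, -1.2]
gripper_width: 0.3
grasp_force: 0.0
off [0.094 0.025 0.147] rot [ 0.101 -0.857  0.678] t 2.6 pos [475.717 -98.649 320.414] F [ 0.647 -0.879 -1.181]
q [ 0.25   0.139 -0.829  2.415  1.434  1.238 -0.52 ]
```

```bash
python3 -m pendant '[{"hand":0,"offset":[0.03,0.01,0.06],"rotation":[0,0,0]},{"hand":0,"offset":[0.06,0.02,0.12],"rotation":[0,0,0]},{"hand":0,"offset":[0.09,0.02,0.15],"rotation":[0.05,-0.4,0.3]},{"hand":0,"offset":[0.09,0.02,0.15],"rotation":[0.1,-0.7,0.5]}]' ; python3 -c "
from h import *
need([505,-145,230],Rt());"
```

```text
t: 3.1
eef_pos: [521.1, -144.4, 225.6]
tool_rot: [-2.409, 1.244, 3.011]
ft_force: [-35.9, -61.9, 138.1]
gripper_width: -0.1
grasp_force: 0.0
off [ 0.002 -0.022 -0.017] rot [ 0.008 -0.464  0.419] t 3.1 pos [ 521.067 -144.368  225.576] F [-35.944 -61.898 138.061]
q [ 0.519  0.951 -1.081  2.422  2.049  2.016 -0.907]
```

```bash
python3 -c "
from h import *
a=capture('scene');b=capture('side');s=get_state()
m=np.hstack([a[60:400,120:520],b[60:400,180:580]]);cv2.imwrite('pics/m1.png',m);print(s['ft_force'],s['wrist_torque'],s['joint_vel'],s['joint_efforts'],s['q'],s['eef_pos'])"
```

```text
[-0.42  -0.77  -0.209] [ 0.708  0.555 -0.097] [ 0.012 -0.292 -0.046  0.003 -0.095  0.114  0.134] [ -1.269 -41.247 -14.145  -5.553   3.468   4.684  -1.295] [ 0.512  0.976 -1.074  2.424  2.047  2.004 -0.906] [ 517.887 -139.902  207.37 ]
```

View pics/m1.png

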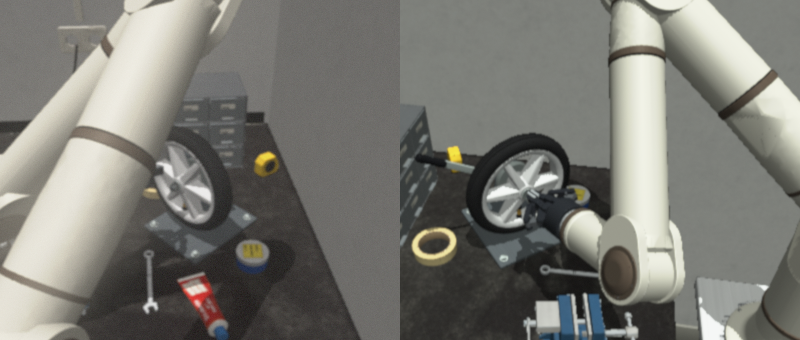

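```bash
cat > fit.py <<'E'
from h import *
import itertools
s=get_state()
Q=np.array([[-.9508,.5018,-.4268,1.5515,.2208,1.1383,-.2103],[-.285,-.123,-.041,1.904,-.005,1.36,.89],[-.031,-.307,-.269,2.148,.392,1.038,.636],[-.141,-.205,-.385,2.389,1.16,.993,-.296],[.25,.139,-.829,2.415,1.434,1.238,-.52],[.519,.951,-1.081,2.422,2.049,2.016,-.907],s["q"]])
P=np.array([[226.84,608.43,247.26],[384.989,103.526,407.785],[414.445,-18.347,399.812],[458.011,-68.079,385.17],[475.717,-98.649,320.414],[521.067,-144.368,225.576],s["eef_pos"]])
E=np.array([[-3.1397,-.0001,2.7848],[3.141,0,2.785],[-3.024,.49,2.693],[-2.933,.997,2.63],[-2.499,.999,2.971],[-2.409,1.244,3.011],s["tool_rot"]])
RR=R.from_euler("xyz",E);h=np.pi/2
best=[]
ax="zyzyzyz"
for sg in itertools.product([1,-1],repeat=7):
    M=[R.from_euler(a,g*Q[:,i]) for i,(a,g) in enumerate(zip(ax,sg))]
    for o3 in (0,2):
      A=M[0]*M[1]*M[2]*R.from_euler("z",o3*h)*M[3]
      for o5 in (0,2):
        B=A*R.from_euler("z",o5*h)*M[4]*M[5]*M[6]
        # constant left-yaw zero; right offset about z free: R = B*Rz(o7)
        C=B.inv()*RR
        e=max((C*C[0].inv()).magnitude())
        best.append((e,sg,o3,o5,C[0].as_rotvec()))
best.sort(key=lambda b:b[0])
for b in best[:4]:print(b)
import pickle
e,sg,o3,o5,o7=best[0]
def fr(q):
    r=R.identity();F=[]
    for i,a in enumerate(ax):
        r=r*R.from_euler(a,sg[i]*q[i])
        if i==2:r=r*R.from_euler("z",o3*h)
        if i==3:r=r*R.from_euler("z",o5*h)
        F.append(r)
    return F
A=[]
for q in Q:
    F=fr(q);m=[f.as_matrix() for f in F]
    A.append(np.hstack([np.array([[0],[0],[1.]]),m[2][:,[0,2]],m[3][:,[0]],m[4][:,[0,2]],m[6][:,[2]]]))
A=np.vstack(A);x,res,rk,sv=np.linalg.lstsq(A,P.ravel(),rcond=None)
print(x,np.abs(A@x-P.ravel()).max(),rk,sv)
pickle.dump((sg,o3,o5,o7,x),open("kin.pkl","wb"))
E
python3 fit.py
```

```text
(np.float64(0.0010469447176510677), (-1, 1, -1, 1, -1, 1, -1), 0, 0, array([-0.   , -0.   ,  1.571]))
(np.float64(0.0010469447176511505), (-1, 1, -1, 1, -1, -1, -1), 0, 2, array([-0.   ,  0.   , -1.571]))
(np.float64(0.0010469447176511945), (-1, 1, -1, -1, -1, -1, -1), 2, 0, array([-0.   ,  0.   , -1.571]))
(np.float64(0.001046944717651198), (-1, 1, -1, -1, -1, 1, -1), 2, 2, array([-0.   , -0.   ,  1.571]))
[364.729 -36.635 519.298  -3.239  25.278 510.349 344.571] 24.64714365327076 7 [4.937 3.733 2.96  0.994 0.683 0.493 0.48 ]
```

```bash
cat >> fit.py <<'E'
for cols in ([(2,0),(2,2),(3,0),(4,2),(5,0),(6,2)],[(2,2),(4,2),(5,0),(6,2)],[(2,2),(4,2),(5,1),(6,2)],[(2,2),(4,2),(2,1),(4,1),(5,0),(6,2)],[(2,2),(4,2),(2,1),(4,1),(2,0),(4,0),(5,0),(5,1),(6,2)]):
    A=np.vstack([np.hstack([np.array([[0],[0],[1.]])]+[fr(q)[i].as_matrix()[:,[j]] for i,j in cols]) for q in Q])
    x=np.linalg.lstsq(A,P.ravel(),rcond=None)[0];print(cols,x,(A@x-P.ravel()).reshape(-1,3).round(1).tolist())
E
python3 fit.py|tail -5
```

```text
[(2, 2), (4, 2), (5, 0), (6, 2)] [346.782 508.755 472.985   8.75  354.289] [[-23.7, 5.9, -7.8], [-14.6, 23.7, -9.1], [-5.6, 19.2, -10.8], [-3.7, 11.3, -2.4], [2.7, 10.4, 3.2], [12.4, 8.1, 13.6], [12.6, 7.8, 13.2]]
[(2, 2), (4, 2), (5, 1), (6, 2)] [347.12  500.554 460.876  -8.198 353.476] [[-18.2, -0.7, -8.7], [-13.9, 15.2, -13.6], [-4.3, 13.9, -8.9], [-2.0, 14.5, 0.7], [4.5, 14.5, 4.0], [15.1, 11.2, 13.4], [15.3, 10.9, 13.0]]
[(2, 2), (4, 2), (2, 1), (4, 1), (5, 0), (6, 2)] [356.812 495.466 466.593 -26.722   2.825   1.698 342.036] [[-4.6, -3.8, 0.2], [-4.6, 1.7, 1.4], [0.5, 1.7, 1.4], [1.5, -0.8, 2.3], [5.4, -1.4, 1.2], [0.9, 2.1, -3.3], [0.5, 2.0, -3.2]]
[(2, 2), (4, 2), (2, 1), (4, 1), (2, 0), (4, 0), (5, 0), (5, 1), (6, 2)] [352.167 501.267 473.404 -25.711  -0.061  -7.93   -7.04    2.633  -0.061
 347.796] [[-0.8, -0.7, 2.1], [-5.3, -0.5, 1.3], [0.8, 0.9, 0.1], [1.2, 0.8, -0.9], [4.3, -0.2, -1.2], [-0.0, 0.5, -0.7], [-0.3, 0.3, -0.7]]
```

```bash
cat >> fit.py <<'E'
cols=[(0,1),(2,2),(4,2),(2,1),(4,1),(2,0),(4,0),(5,0),(5,1),(6,2)]
A=np.vstack([np.hstack([np.array([[0],[0],[1.]])]+[fr(q)[i].as_matrix()[:,[j]] for i,j in cols]) for q in Q])
x=np.linalg.lstsq(A.T@A+1e-4*np.eye(11),A.T@P.ravel(),rcond=None)[0];print(x,np.abs(A@x-P.ravel()).max())
pickle.dump((sg,o3,o5,o7,x,cols),open("kin.pkl","wb"))
E
python3 fit.py|tail -1
cat > kin.py <<'E'
from h import *
import pickle
sg,o3,o5,o7,xl,cols=pickle.load(open("kin.pkl","rb"))
lo=np.array([-2.88,-.31,-1.54,.2,-1.41,.19,-2.57]);hi=np.array([2.88,2.03,1.56,2.42,4.55,2.02,2.57])
def fk(q):
    r=R.identity();F=[]
    for i,a in enumerate("zyzyzyz"):
        r=r*R.from_euler(a,sg[i]*q[i]);F.append(r)
    m=[f.as_matrix() for f in F]
    p=np.array([0,0,xl[0]])+sum(c*m[i][:,j] for c,(i,j) in zip(xl[1:],cols))
    return p,F[-1]*R.from_rotvec(o7)
def ik(pos,rot,q0,w=1.,g=0.02,m=.12):
    def f(q):
        p,r=fk(q);return np.r_[(p-pos)/5,(r.inv()*rot).as_rotvec()*w*20,g*(q-q0),30*np.maximum(0,lo+m-q),30*np.maximum(0,q-hi+m)]
    s=least_squares(f,q0);p,r=fk(s.x);return s.x,np.linalg.norm(p-pos),(r.inv()*rot).magnitude()
E
cat > plan.py <<'E'
from kin import *
q0=get_state()["q"]
rng=np.random.default_rng(0)
T=[(-85,0,230),(-26,0,230),(-26,65,165),(-26,-65,165),(-26,0,100),(23,185,320),(23,206,210)]
for dyaw in (0,.2,.4,.6):
  for down in (0,.25,.5):
    out=[]
    for t in T:
        b=None
        for k in range(3):
          for sp in (0,):
            qi=np.clip(q0+rng.normal(0,.3,7)*(k>0),lo+.1,hi-.1)
            r=ik(S2W(P0,t)[0],Rt(P0[2]+dyaw,sp,down),qi,g=.01)
            e=r[1]+100*r[2]
            if b is None or e<b[0]:b=(e,np.minimum(r[0]-lo,hi-r[0]).min())
        out.append("%.1f/%.2f"%b)
    print(dyaw,down,out,flush=True)
E
python3 plan.py
```

```text
-0.228 342.213] 0.21904518920814553
0 0 ['13.3/0.06', '8.3/0.08', '0.0/0.12', '13.4/0.06', '0.0/0.12', '0.0/0.12', '0.0/0.12']
0 0.25 ['15.3/0.05', '9.7/0.07', '0.0/0.12', '18.8/0.02', '3.0/0.10', '0.0/0.29', '0.0/0.24']
0 0.5 ['11.6/0.07', '5.3/0.09', '0.0/0.18', '16.7/0.04', '4.2/0.10', '0.0/0.22', '0.0/0.21']
0.2 0 ['25.7/-0.00', '19.7/0.02', '2.9/0.10', '22.7/0.01', '5.3/0.09', '0.0/0.26', '0.0/0.17']
0.2 0.25 ['27.7/-0.02', '20.8/0.01', '6.8/0.08', '28.9/-0.04', '12.9/0.04', '0.0/0.21', '0.0/0.36']
0.2 0.5 ['21.8/0.02', '14.4/0.05', '4.3/0.10', '25.3/-0.02', '13.2/0.04', '0.0/0.15', '0.0/0.41']
0.4 0 ['36.2/-0.06', '28.3/-0.04', '11.3/0.05', '27.7/-0.02', '11.4/0.06', '0.0/0.19', '0.0/0.28']
0.4 0.25 ['38.5/-0.08', '28.3/-0.06', '14.4/0.02', '31.8/-0.11', '17.6/-0.00', '0.0/0.22', '0.0/0.26']
0.4 0.5 ['29.4/-0.02', '20.1/0.01', '11.4/0.05', '29.2/-0.05', '18.1/-0.01', '0.0/0.13', '0.0/0.30']
0.6 0 ['36.1/-0.07', '25.4/-0.03', '11.8/0.05', '20.5/0.01', '8.5/0.07', '0.0/0.14', '0.0/0.21']
0.6 0.25 ['43.3/-0.13', '28.6/-0.07', '11.2/-0.04', '29.0/-0.05', '17.9/-0.01', '0.0/0.17', '0.0/0.20']
0.6 0.5 ['31.6/-0.04', '20.4/0.01', '14.0/0.03', '26.1/-0.02', '18.2/-0.02', '0.0/0.28', '0.0/0.27']
```

```bash
cat > plan2.py <<'E'
from kin import *
from concurrent.futures import ProcessPoolExecutor as PE
T=[(-85,0,165),(-26,0,230),(-26,65,165),(-26,0,100),(-26,-65,165)]
def job(a):
    dy,dn=a;rng=np.random.default_rng(1);out=[]
    for t in T:
        b=(1e9,)
        for k in range(24):
            qi=rng.uniform(lo+.1,hi-.1);qi[0]=rng.uniform(-1.5,1.5);sp=[0,1.57,3.14,-1.57][k%4]
            r=ik(S2W(P0,t)[0],Rt(P0[2]+dy,sp,dn),qi,g=.005,m=.2)
            e=r[1]+100*r[2]
            if e<b[0]:b=(e,sp,r[0].round(2).tolist())
            if e<.3:break
        out.append(b)
    return a,out
with PE() as ex:
    for a,o in ex.map(job,[(dy,dn) for dy in (-.6,-.3,0,.4) for dn in (0,.4,.8)]):
        print(a,[(round(b[0],1),b[1]) for b in o]);print('   ',o[1][2],o[3][2],flush=True)
E
time OMP_NUM_THREADS=1 timeout 500 python3 plan2.py
```

```text
(-0.6, 0) [(np.float64(0.0), 1.57), (np.float64(0.0), 3.14), (np.float64(0.0), 1.57), (np.float64(0.0), 0), (np.float64(0.0), -1.57)]
    [-0.98, 1.16, 0.88, 1.98, 0.88, 0.99, 2.16] [-1.21, 1.83, 1.18, 1.88, -0.06, 0.74, -0.41]
(-0.6, 0.4) [(np.float64(0.0), -1.57), (np.float64(0.0), 0), (np.float64(0.0), 0), (np.float64(0.0), 0), (np.float64(0.0), 0)]
    [-1.16, 1.27, 1.36, 2.02, -0.06, 0.63, 0.01] [-0.92, 1.13, 0.86, 1.99, 0.62, 0.66, -0.8]
(-0.6, 0.8) [(np.float64(0.0), -1.57), (np.float64(0.0), 0), (np.float64(0.0), 1.57), (np.float64(0.0), 0), (np.float64(0.0), 0)]
    [-1.04, 0.92, 1.36, 1.99, -0.22, 0.69, 0.36] [-0.9, 1.01, 1.08, 2.02, -0.15, 0.49, 0.12]
(-0.3, 0) [(np.float64(0.0), -1.57), (np.float64(0.0), 0), (np.float64(0.0), 1.57), (np.float64(0.0), 0), (np.float64(3.3), 0)]
    [-1.27, 1.51, 1.19, 2.22, 0.83, 0.39, -1.06] [-1.29, 1.79, 1.05, 2.1, 0.47, 0.39, -0.98]
(-0.3, 0.4) [(np.float64(2.2), 0), (np.float64(0.0), 0), (np.float64(0.0), 0), (np.float64(0.0), 0), (np.float64(8.4), 0)]
    [0.11, 0.54, -0.43, 2.2, 1.61, 1.34, -1.09] [-0.63, 0.87, 0.43, 2.2, 1.53, 0.85, 
[... 925 characters left out ...]
-1.57), (np.float64(33.2), 0), (np.float64(16.4), -1.57), (np.float64(16.2), 0), (np.float64(31.7), 0)]
    [1.26, 1.84, -1.07, 2.4, 3.89, 1.82, -0.07] [1.25, 1.83, -0.82, 2.3, 3.92, 1.81, -0.31]
(0.4, 0.4) [(np.float64(43.0), 1.57), (np.float64(32.1), 3.14), (np.float64(22.5), 1.57), (np.float64(24.3), 0), (np.float64(41.7), 3.14)]
    [0.96, 0.38, -1.0, 2.41, 2.14, 0.83, 2.38] [1.24, 1.83, -1.34, 2.43, 3.08, 1.83, 0.0]
(0.4, 0.8) [(np.float64(17.5), 3.14), (np.float64(9.9), 1.57), (np.float64(5.3), 1.57), (np.float64(15.4), 1.57), (np.float64(13.6), 3.14)]
    [1.37, 0.43, -1.34, 2.27, 1.58, 0.59, -1.61] [1.26, 1.02, -1.34, 2.3, 2.02, 1.07, -1.76]
real	0m25.800s
user	1m16.213s
sys	0m0.181s
```

```bash
cat > plan3.py <<'E'
from kin import *
def arc(a,x=-26,r=65):a=np.radians(a);return (x,-r*np.sin(a),165+r*np.cos(a))
qc=get_state()["q"]
for dy in (-.3,-.45,-.6):
  for dn in (0,.2,.4):
    q=qc.copy();o=[]
    zt=np.array([np.cos(dn)*np.cos(dy),np.cos(dn)*np.sin(dy),-np.sin(dn)])
    pts=[np.array(p)-17*zt for p in [(-80,20,200),(-60,20,200)]+[arc(a,-8) for a in (20,0,-30,-60,-90,-112)]+[(-40,130,300),(31,181,320),(40,181,290),(40,206,205)]]
    for p in pts:
        q,e,r=ik(S2W(P0,p)[0],Rt(P0[2]+dy,0,dn),q,g=.03,m=.15);o.append((round(e+100*r,1),round(np.minimum(q-lo,hi-q).min(),2)))
        if len(o)==3:q3=q
    print(dy,dn,o,q3.round(2),q.round(2))
E
OMP_NUM_THREADS=1 python3 plan3.py
```

```text
-0.3 0 [(np.float64(0.0), np.float64(0.15)), (np.float64(0.0), np.float64(0.17)), (np.float64(0.0), np.float64(0.21)), (np.float64(0.0), np.float64(0.25)), (np.float64(0.0), np.float64(0.24)), (np.float64(0.0), np.float64(0.23)), (np.float64(0.0), np.float64(0.22)), (np.float64(0.0), np.float64(0.22)), (np.float64(0.0), np.float64(0.19)), (np.float64(0.0), np.float64(0.28)), (np.float64(0.0), np.float64(0.28)), (np.float64(0.0), np.float64(0.26))] [-0.03  0.84 -0.3   2.21  1.77  1.77 -1.42] [-0.15  1.03 -0.31  1.65  1.78  1.76 -1.05]
-0.3 0.2 [(np.float64(0.0), np.float64(0.15)), (np.float64(0.0), np.float64(0.18)), (np.float64(0.0), np.float64(0.19)), (np.float64(0.0), np.float64(0.23)), (np.float64(0.0), np.float64(0.25)), (np.float64(0.0), np.float64(0.23)), (np.float64(0.0), np.float64(0.22)), (np.float64(0.0), np.float64(0.22)), (np.float64(0.0), np.float64(0.19)), (np.float64(0.0), np.float64(0.26)), (np.float64(0.0), np.float64(0.27)), (np.float64(0.0), np.float64(0.25))] [ 0.28  0.75 -0.65  2.23  1.8   1.74 -1.23] [ 0.08  0.99 -0.62  1.67  1.83  1.77 -0.92]
-0.3 0.4 [(np.floa
[... 3062 characters left out ...]
(np.float64(0.0), np.float64(0.2)), (np.float64(0.0), np.float64(0.21))] [ 0.14  0.79 -0.53  1.99  1.51  1.78 -1.19] [-0.11  1.05 -0.39  1.36  1.51  1.81 -0.87]
-0.6 0.4 [(np.float64(0.0), np.float64(0.15)), (np.float64(0.0), np.float64(0.17)), (np.float64(0.0), np.float64(0.25)), (np.float64(0.0), np.float64(0.23)), (np.float64(0.0), np.float64(0.2)), (np.float64(0.0), np.float64(0.19)), (np.float64(0.0), np.float64(0.19)), (np.float64(0.0), np.float64(0.2)), (np.float64(0.0), np.float64(0.15)), (np.float64(0.0), np.float64(0.17)), (np.float64(0.0), np.float64(0.19)), (np.float64(0.0), np.float64(0.21))] [ 0.42  0.77 -0.85  1.99  1.53  1.77 -1.07] [ 0.07  1.01 -0.66  1.38  1.54  1.81 -0.81]
```

```bash
cat >> h.py <<'E'
RT=Rt(P0[2]-.3,0,.2);ZS=np.array([np.cos(.2)*np.cos(.3),-np.cos(.2)*np.sin(.3),-np.sin(.2)])
def tip():
    s=get_state();w=s["eef_pos"]+17*R.from_euler("xyz",s["tool_rot"]).as_matrix()[:,2];d=w-[P0[0],P0[1],0]
    c,n=np.cos(P0[2]),np.sin(P0[2]);return np.array([c*d[0]+n*d[1],-n*d[0]+c*d[1],d[2]])
def nt(*pts,rot=True):
    """steps in tool units from present pose to tip points (stand frame), plus rotation"""
    s=get_state();Rc=R.from_euler("xyz",s["tool_rot"])
    print("tip",tip().round(1),"t",s["t"],"F",s["ft_force"].round(1),"marg q4,q6",2.42-s["q"][3],2.02-s["q"][5])
    for p in pts:
        w=S2W(P0,np.array(p)-17*ZS)[0];print(p,(Rc.inv().apply(w-s["eef_pos"])/600).round(4))
    if rot:print("rot",((Rc.inv()*RT).as_rotvec()/np.radians(30)).round(3))
def arc(a,x=-8,r=65):a=np.radians(a);return (x,round(-r*np.sin(a),1),round(165+r*np.cos(a),1))
E
python3 -c "
from h import *
nt((-80,20,215),(-75,40,215))"
```

```text
tip [-81.1  14.1 202.7] t 3.2 F [-0.4 -0.8 -0.2] marg q4,q6 -0.004318115337667905 0.016238199165065748
(-80, 20, 215) [-0.022  0.013 -0.003]
(-75, 40, 215) [-0.032  0.045  0.005]
rot [ 0.538 -0.081  0.582]
```

```bash
python3 -m pendant '[{"hand":0,"offset":[-0.01,0.015,0],"rotation":[0.1,-0.02,0.12]},{"hand":0,"offset":[-0.02,0.03,0],"rotation":[0.2,-0.03,0.24]},{"hand":0,"offset":[-0.03,0.045,0.005],"rotation":[0.35,-0.05,0.4]},{"hand":0,"offset":[-0.03,0.045,0.005],"rotation":[0.5,-0.08,0.55]},{"hand":0,"offset":[-0.03,0.045,0.005],"rotation":[0.5,-0.08,0.55]}]'; python3 -c "
from h import *
nt((-75,40,215))"
```

```text
t: 3.82
eef_pos: [549.4, -126.1, 239.2]
tool_rot: [3.092, 1.402, 1.948]
ft_force: [-0.1, 0.8, -0.7]
gripper_width: -0.2
grasp_force: 0.0
tip [-71.5  42.7 236.3] t 3.825 F [-0.1  0.8 -0.7] marg q4,q6 0.2555039213439865 0.01921719439063896
(-75, 40, 215) [ 0.035 -0.006  0.002]
rot [ 0.044  0.06  -0.008]
```

```bash
python3 -c "
from h import *
print(get_state()['q'].round(2))
c=get_calibration('wrist');im=capture('wrist')
th=3.24
for a in range(-1,6):
    u=proj(c,S2W(P0,[wheel(th,r,np.radians(a*60+30),-24) for r in (30,85)]));cv2.line(im,tuple(map(int,u[0])),tuple(map(int,u[1])),(0,255,0),1)
u=proj(c,S2W(P0,[wheel(th,r,0,-4) for r in (56,89)]));cv2.line(im,tuple(map(int,u[0])),tuple(map(int,u[1])),(0,0,255),1)
u=proj(c,S2W(P0,[wheel(0,89,a,-20) for a in np.linspace(0,6.28,60)]));cv2.polylines(im,[u.astype(int)],True,(255,0,0))
cv2.imwrite('pics/w1.png',im)"
```

```text
[ 0.25  0.89 -0.87  2.16  1.76  2.   -1.22]
```

View pics/w1.png

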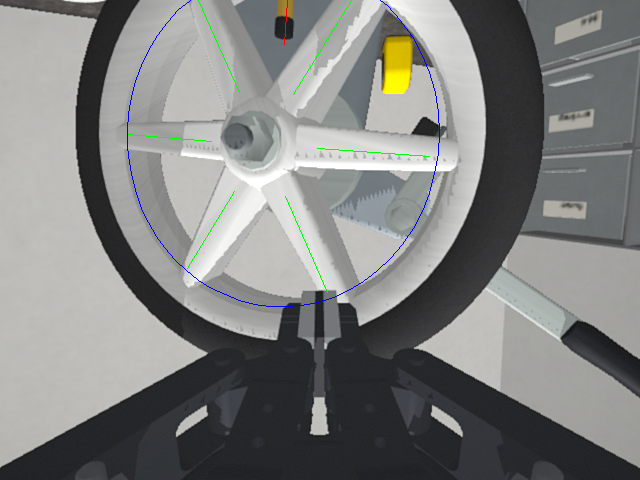

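Wrist view (upside down): nut (240,137), valve cap end (284,38), spoke ends right (457,155), lower-left (188,278), left (121,136), lower-right (350,297). Refine the fit with these.

```bash
cat > refit.py <<'E'
from h import *
sc,si,w=[get_calibration(n) for n in("scene","side","wrist")]
W=[((240,137),lambda t:[-52,0,165]),((284,38),lambda t:wheel(t,56,0,-4)),((457,155),lambda t:wheel(t,89,np.radians(90),-19)),((350,297),lambda t:wheel(t,89,np.radians(150),-19)),((188,278),lambda t:wheel(t,89,np.radians(210),-19)),((121,136),lambda t:wheel(t,89,np.radians(270),-19))]
def f(p,full=False):
    r=[proj(w,S2W(p,g(p[3])))[0]-u for u,g in W];ws=[np.array(r)*.3]
    for c,u in((sc,(294.8,247.2)),(si,(309.8,255.6))):ws.append(proj(c,S2W(p,[-52,0,165]))-u)
    return r if full else np.vstack(ws).ravel()
for sgn in (1,-1):
    if sgn==-1: W=[(u,(lambda t,g=g:g(t))) for u,g in W]
    s=least_squares(f,[*P0,3.24],loss="soft_l1");print(s.x,s.cost);print(np.array(f(s.x,True)).round(1).tolist());break
print(w)
E
python3 refit.py
```

```text
[ 568.043 -218.392   -0.906    3.215] 9.462720960108705
[[1.8, 1.5], [-0.4, 4.0], [-11.3, -0.6], [-9.0, 1.7], [1.8, -0.1], [1.9, 2.1]]
{'fovy': 62.7651324363434, 'cx': 318.86031220735754, 'cy': 236.08690445546844, 'extrinsics': array([[  0.911,  -0.059,   0.409, 493.331],
       [  0.413,   0.117,  -0.903,  -0.935],
       [  0.005,   0.991,   0.131, 185.164],
       [  0.   ,   0.   ,   0.   ,   1.   ]])}
```

```bash
sed -i 's/^P0=.*/P0=np.array([568.5,-220,-0.875])/' h.py; python3 -c "
from h import *
nt(arc(-55.5,-45,62),arc(-55.5,-8,62))"
```

```text
tip [-68.2  40.3 235.8] t 3.875 F [-0.3  0.   0.3] marg q4,q6 0.25320983609219816 0.019232337050447246
(-45, np.float64(51.1), np.float64(200.1)) [0.052 0.028 0.042]
(-8, np.float64(51.1), np.float64(200.1)) [0.043 0.045 0.101]
rot [ 0.06   0.059 -0.   ]
```

```bash
python3 -m pendant '[{"hand":0,"offset":[0.025,0.014,0.01],"rotation":[0.03,0.03,0]},{"hand":0,"offset":[0.052,0.028,0.02],"rotation":[0.06,0.06,0]},{"hand":0,"offset":[0.052,0.028,0.042],"rotation":[0.06,0.06,0]},{"hand":0,"offset":[0.052,0.028,0.042],"rotation":[0.06,0.06,0]}]'; python3 -c "
from h import *
nt(arc(-55.5,-8,62))
print(get_state()['q'].round(2))
cv2.imwrite('pics/w2.png',capture('wrist'))"
```

```text
t: 4.38
eef_pos: [571.2, -139.7, 200.9]
tool_rot: [-3.13, 1.368, 1.973]
ft_force: [0.5, -0.7, -0.8]
gripper_width: -0.3
grasp_force: 0.0
tip [-44.   48.6 197.4] t 4.375 F [ 0.5 -0.7 -0.8] marg q4,q6 0.3261691105219713 0.05509318685213249
(-8, np.float64(51.1), np.float64(200.1)) [-0.016  0.022  0.054]
rot [-0.009 -0.005  0.003]
[ 0.26  0.96 -0.83  2.09  1.79  1.96 -1.2 ]
```

View pics/w2.png

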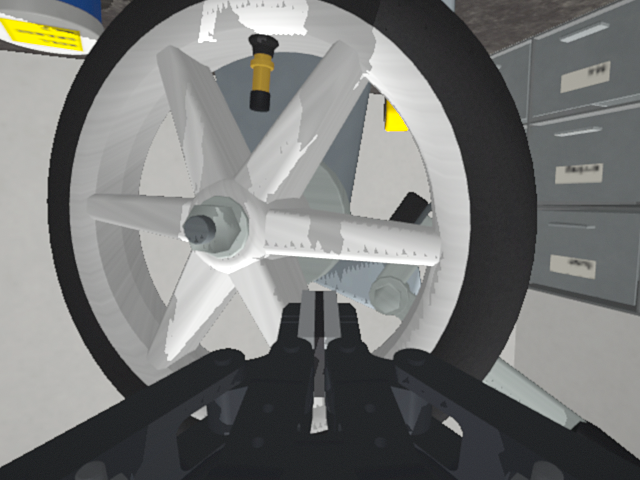

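The fingertips (320,292) stand in the gap between the spokes ending at (440,250) and (270,340), clear of the valve at (262,70). Insert.

```bash
python3 -m pendant '[{"hand":0,"offset":[-0.005,0.007,0.018],"rotation":[0,0,0]},{"hand":0,"offset":[-0.01,0.015,0.036],"rotation":[0,0,0]},{"hand":0,"offset":[-0.016,0.022,0.054],"rotation":[0,0,0]},{"hand":0,"offset":[-0.016,0.022,0.054],"rotation":[0,0,0]}]'; python3 -c "
from h import *
nt(*[arc(a,-8,62) for a in range(-50,31,5)])"
```

```text
t: 4.92
eef_pos: [597.0, -165.2, 205.0]
tool_rot: [3.14, 1.369, 1.961]
ft_force: [-0.2, -0.5, -0.6]
gripper_width: -0.1
grasp_force: 0.0
tip [ -7.9  52.  201.6] t 4.925 F [-0.2 -0.5 -0.6] marg q4,q6 0.36121766116955856 0.10833084858232889
(-8, np.float64(47.5), np.float64(204.9)) [-0.006 -0.007  0.001]
(-8, np.float64(43.8), np.float64(208.8)) [-0.013 -0.013  0.001]
(-8, np.float64(39.9), np.float64(212.5)) [-0.019 -0.019  0.002]
(-8, np.float64(35.6), np.float64(215.8)) [-0.025 -0.026  0.003]
(-8, np.float64(31.0), np.float64(218.7)) [-0.03  -0.034  0.004]
(-8, np.float64(26.2), np.float64(221.2)) [-0.035 -0.041  0.006]
(-8, np.float64(21.2), np.float64(223.3)) [-0.038 -0.049  0.008]
(-8, np.float64(16.0), np.float64(224.9)) [-0.042 -0.058  0.01 ]
(-8, np.float64(10.8), np.float64(226.1)) [-0.044 -0.066  0.012]
(-8, np.float64(5.4), np.float64(226.8)) [-0.046 -0.074  0.014]
(-8, np.float64(-0.0), np.float64(227.0)) [-0.047 -0.083  0.017]
(-8, np.float64(-5.4), np.float64(226.8)) [-0.047 -0.091  0.019]
(-8, np.float64(-10.8), np.float64(226.1)) [-0.046 -0.1    0.022]
(-8, np.float64(-16.0), np.float64(224.9)) [-0.045 -0.108  0.025]
(-8, np.float64(-21.2), np.float64(223.3)) [-0.043 -0.117  0.028]
(-8, np.float64(-26.2), np.float64(221.2)) [-0.04  -0.125  0.032]
(-8, np.float64(-31.0), np.float64(218.7)) [-0.036 -0.132  0.035]
rot [-0.007 -0.004 -0.002]
```

```bash
python3 -m pendant '[{"hand":0,"offset":[-0.004,-0.004,0],"rotation":[0,0,0]},{"hand":0,"offset":[-0.008,-0.008,0.001],"rotation":[0,0,0]},{"hand":0,"offset":[-0.012,-0.012,0.001],"rotation":[0,0,0]},{"hand":0,"offset":[-0.016,-0.016,0.002],"rotation":[0,0,0]},{"hand":0,"offset":[-0.019,-0.019,0.002],"rotation":[0,0,0]}]'; python3 -m pendant '[{"hand":0,"offset":[-0.003,-0.004,0.001],"rotation":[0,0,0]},{"hand":0,"offset":[-0.006,-0.008,0.002],"rotation":[0,0,0]},{"hand":0,"offset":[-0.010,-0.013,0.002],"rotation":[0,0,0]},{"hand":0,"offset":[-0.013,-0.018,0.003],"rotation":[0,0,0]},{"hand":0,"offset":[-0.016,-0.022,0.004],"rotation":[0,0,0]}]';python3 -m pendant '[{"hand":0,"offset":[-0.002,-0.005,0.001],"rotation":[0,0,0]},{"hand":0,"offset":[-0.004,-0.010,0.002],"rotation":[0,0,0]},{"hand":0,"offset":[-0.006,-0.015,0.003],"rotation":[0,0,0]},{"hand":0,"offset":[-0.008,-0.020,0.005],"rotation":[0,0,0]},{"hand":0,"offset":[-0.009,-0.025,0.006],"rotation":[0,0,0]}]'; python3 -c "
from h import *
nt(*[arc(a,-8,62) for a in range(-5,36,10)])"
```

```text
t: 5.55
eef_pos: [587.7, -170.8, 214.7]
tool_rot: [-3.139, 1.366, 1.969]
ft_force: [1.9, 2.0, -4.1]
gripper_width: 0.1
grasp_force: 1.9
t: 6.18
eef_pos: [576.9, -180.7, 224.6]
tool_rot: [-3.139, 1.368, 1.967]
ft_force: [1.6, 2.9, -3.2]
gripper_width: -0.2
grasp_force: 1.8
t: 6.8
eef_pos: [565.1, -190.4, 229.0]
tool_rot: [3.141, 1.368, 1.965]
ft_force: [4.6, 1.8, -2.4]
gripper_width: 0.1
grasp_force: 2.3
tip [ -9.   11.4 225.6] t 6.8 F [ 4.6  1.8 -2.4] marg q4,q6 0.2644053996605056 0.1308422654592316
(-8, np.float64(5.4), np.float64(226.8)) [-0.003 -0.009  0.004]
(-8, np.float64(-5.4), np.float64(226.8)) [-0.004 -0.026  0.009]
(-8, np.float64(-16.0), np.float64(224.9)) [-0.002 -0.043  0.015]
(-8, np.float64(-26.2), np.float64(221.2)) [ 0.003 -0.059  0.021]
(-8, np.float64(-35.6), np.float64(215.8)) [ 0.011 -0.074  0.028]
rot [-0.002 -0.006 -0.001]
```

```bash
python3 -m pendant '[{"hand":0,"offset":[-0.002,-0.005,0.002],"rotation":[0,0,0]},{"hand":0,"offset":[-0.003,-0.010,0.004],"rotation":[0,0,0]},{"hand":0,"offset":[-0.004,-0.015,0.006],"rotation":[0,0,0]},{"hand":0,"offset":[-0.004,-0.021,0.007],"rotation":[0,0,0]},{"hand":0,"offset":[-0.004,-0.026,0.009],"rotation":[0,0,0]}]'; python3 -m pendant '[{"hand":0,"offset":[0.001,-0.005,0.002],"rotation":[0,0,0]},{"hand":0,"offset":[0.001,-0.010,0.004],"rotation":[0,0,0]},{"hand":0,"offset":[0.002,-0.015,0.006],"rotation":[0,0,0]},{"hand":0,"offset":[0.003,-0.020,0.007],"rotation":[0,0,0]},{"hand":0,"offset":[0.004,-0.025,0.009],"rotation":[0,0,0]}]';python3 -m pendant '[{"hand":0,"offset":[0,0.005,0],"rotation":[0,0,0]},{"hand":0,"offset":[0,0.005,-0.03],"rotation":[0,0,0]},{"hand":0,"offset":[0,0.005,-0.06],"rotation":[0,0,0]},{"hand":0,"offset":[0,0.005,-0.08],"rotation":[0,0,0]},{"hand":0,"offset":[0,0.005,-0.08],"rotation":[0,0,0]}]'; python3 -c "
from h import *
nt()
cv2.imwrite('pics/w3.png',capture('wrist'))"
```

```text
t: 7.42
eef_pos: [553.1, -201.6, 230.7]
tool_rot: [3.139, 1.369, 1.963]
ft_force: [3.7, 3.7, -2.2]
gripper_width: -0.2
grasp_force: 2.1
t: 8.05
eef_pos: [541.2, -211.9, 227.7]
tool_rot: [3.136, 1.37, 1.96]
ft_force: [4.0, 4.4, -0.3]
gripper_width: 0.3
grasp_force: 2.1
t: 8.68
eef_pos: [525.6, -166.2, 236.6]
tool_rot: [-3.139, 1.368, 1.969]
ft_force: [-0.3, -0.5, 0.2]
gripper_width: 0.1
grasp_force: 0.0
tip [-52.9  -3.4 233.2] t 8.675 F [-0.3 -0.5  0.2] marg q4,q6 0.19279518503738036 0.08466177236269767
rot [ 0.    -0.006  0.001]
```

View pics/w3.png

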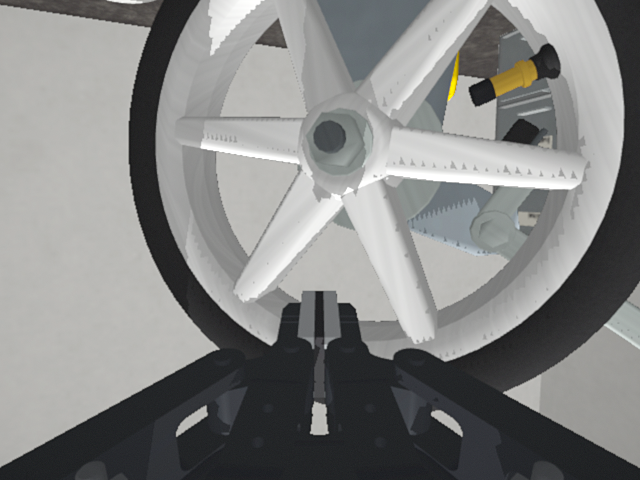

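The valve is now at (474,94)–(548,62): lower left of the wheel. Work out the angle and the next insert point.

```bash
cat >> h.py <<'E'
def theta(u1,u2,name="wrist",c=None):
    c=c or get_calibration(name)
    s=least_squares(lambda p:np.r_[proj(c,S2W(P0,np.array([wheel(p[0],56,0,-4),wheel(p[0],89,0,-4)])+[0,p[1],p[2]])).ravel()-[*u1,*u2],p[1:]/2],[np.nan_to_num(TH0),0,0])
    print("theta deg",np.degrees(s.x[0]),"shift",s.x[1:],"res",s.fun[:4]);return s.x[0]
TH0=4.2
E
python3 -c "
from h import *
t=theta((474,94),(548,60));d=np.degrees(t)
print([(d+60*k+180)%360-180 for k in range(6)])
g=(d+60+180)%360-180
nt(arc(g,-50,62),arc(g,-8,62))
s0=None
"
```

```text
theta deg 247.44195260499103 shift [ 3.347 -2.343] res [-1.872  1.051  1.355 -0.731]
[np.float64(-112.558047395009), np.float64(-52.558047395009), np.float64(7.441952604991002), np.float64(67.441952604991), np.float64(127.441952604991), np.float64(-172.558047395009)]
tip [-52.3  -3.9 233.1] t 8.725 F [ 0.2 -0.2  0.2] marg q4,q6 0.19305619256775808 0.08502864973312074
(-50, np.float64(49.2), np.float64(202.7)) [ 0.054  0.086 -0.012]
(-8, np.float64(49.2), np.float64(202.7)) [0.041 0.106 0.054]
rot [-0.002 -0.005  0.001]
```

```bash
python3 -m pendant '[{"hand":0,"offset":[0.018,0.028,-0.004],"rotation":[0,0,0]},{"hand":0,"offset":[0.036,0.057,-0.008],"rotation":[0,0,0]},{"hand":0,"offset":[0.054,0.086,-0.012],"rotation":[0,0,0]},{"hand":0,"offset":[0.054,0.086,-0.012],"rotation":[0,0,0]}]'; python3 -m pendant '[{"hand":0,"offset":[-0.004,0.006,0.022],"rotation":[0,0,0]},{"hand":0,"offset":[-0.009,0.013,0.044],"rotation":[0,0,0]},{"hand":0,"offset":[-0.013,0.02,0.066],"rotation":[0,0,0]},{"hand":0,"offset":[-0.013,0.02,0.066],"rotation":[0,0,0]}]'; python3 -c "
from h import *
nt(*[arc(a,-8,62) for a in (-40,-25,-10,5,20)])"
```

```text
t: 9.22
eef_pos: [568.2, -135.1, 205.4]
tool_rot: [-3.137, 1.368, 1.969]
ft_force: [0.8, -0.6, 0.1]
gripper_width: -0.2
grasp_force: 0.0
t: 9.72
eef_pos: [594.5, -169.8, 206.2]
tool_rot: [-3.142, 1.369, 1.962]
ft_force: [-0.8, 0.2, -0.0]
gripper_width: 0.3
grasp_force: 0.0
tip [ -6.   47.1 202.8] t 9.725 F [-0.8  0.2 -0. ] marg q4,q6 0.35213839380437273 0.13304128974383622
(-8, np.float64(39.9), np.float64(212.5)) [-0.016 -0.013 -0.003]
(-8, np.float64(26.2), np.float64(221.2)) [-0.031 -0.034  0.001]
(-8, np.float64(10.8), np.float64(226.1)) [-0.041 -0.059  0.007]
(-8, np.float64(-5.4), np.float64(226.8)) [-0.044 -0.085  0.015]
(-8, np.float64(-21.2), np.float64(223.3)) [-0.04  -0.11   0.024]
rot [-0.009 -0.003 -0.002]
```

```bash
python3 -m pendant '[{"hand":0,"offset":[-0.004,-0.003,-0.001],"rotation":[0,0,0]},{"hand":0,"offset":[-0.007,-0.006,-0.002],"rotation":[0,0,0]},{"hand":0,"offset":[-0.010,-0.008,-0.002],"rotation":[0,0,0]},{"hand":0,"offset":[-0.013,-0.011,-0.003],"rotation":[0,0,0]},{"hand":0,"offset":[-0.016,-0.013,-0.003],"rotation":[0,0,0]}]'; python3 -m pendant '[{"hand":0,"offset":[-0.003,-0.004,0.001],"rotation":[0,0,0]},{"hand":0,"offset":[-0.006,-0.008,0.002],"rotation":[0,0,0]},{"hand":0,"offset":[-0.009,-0.013,0.002],"rotation":[0,0,0]},{"hand":0,"offset":[-0.012,-0.017,0.003],"rotation":[0,0,0]},{"hand":0,"offset":[-0.015,-0.021,0.004],"rotation":[0,0,0]}]';python3 -m pendant '[{"hand":0,"offset":[-0.002,-0.005,0.001],"rotation":[0,0,0]},{"hand":0,"offset":[-0.004,-0.010,0.002],"rotation":[0,0,0]},{"hand":0,"offset":[-0.006,-0.015,0.003],"rotation":[0,0,0]},{"hand":0,"offset":[-0.008,-0.020,0.005],"rotation":[0,0,0]},{"hand":0,"offset":[-0.010,-0.025,0.006],"rotation":[0,0,0]}]'; python3 -m pendant '[{"hand":0,"offset":[-0.002,-0.005,0.002],"rotation":[0,0,0]},{"hand":0,"offset":[-0.003,-0.010,0.004],"rotation":[0,0,0]},{"hand":0,"offset":[-0.004,-0.015,0.006],"rotation":[0,0,0]},{"hand":0,"offset":[-0.004,-0.021,0.007],"rotation":[0,0,0]},{"hand":0,"offset":[-0.003,-0.026,0.008],"rotation":[0,0,0]}]'; python3 -m pendant '[{"hand":0,"offset":[0.001,-0.005,0.002],"rotation":[0,0,0]},{"hand":0,"offset":[0.001,-0.010,0.004],"rotation":[0,0,0]},{"hand":0,"offset":[0.002,-0.015,0.006],"rotation":[0,0,0]},{"hand":0,"offset":[0.003,-0.020,0.007],"rotation":[0,0,0]},{"hand":0,"offset":[0.004,-0.025,0.009],"rotation":[0,0,0]}]' | grep -v grip;python3 -m pendant '[{"hand":0,"offset":[0,0.005,0],"rotation":[0,0,0]},{"hand":0,"offset":[0,0.005,-0.03],"rotation":[0,0,0]},{"hand":0,"offset":[0,0.005,-0.06],"rotation":[0,0,0]},{"hand":0,"offset":[0,0.005,-0.08],"rotation":[0,0,0]},{"hand":0,"offset":[0,0.005,-0.08],"rotation":[0,0,0]}]'; python3 -c "
from h import *
nt()
d=307
g=(d-60+180)%360-180
print(g);nt(arc(g,-50,62),arc(g,-8,62))
im=capture('wrist');cv2.imwrite('pics/w4.png',im)
hsv=cv2.cvtColor(im,cv2.COLOR_BGR2HSV);m=cv2.inRange(hsv,(15,120,80),(32,255,255))
n,l,st,ce=cv2.connectedComponentsWithStats(m)
print([(st[i].tolist(),ce[i].round(0)) for i in range(1,n) if st[i][4]>150])"
```

```text
t: 10.35
eef_pos: [587.7, -170.2, 214.8]
tool_rot: [-3.141, 1.365, 1.968]
ft_force: [2.1, 0.8, -3.4]
gripper_width: 0.0
grasp_force: 1.8
t: 10.98
eef_pos: [577.2, -179.6, 224.0]
tool_rot: [-3.139, 1.368, 1.967]
ft_force: [3.0, 2.8, -2.5]
gripper_width: 0.1
grasp_force: 1.9
t: 11.6
eef_pos: [565.4, -189.6, 229.1]
tool_rot: [-3.142, 1.368, 1.965]
ft_force: [4.6, 3.4, -2.9]
gripper_width: -0.1
grasp_force: 2.3
t: 12.22
eef_pos: [553.2, -200.5, 230.8]
tool_rot: [3.137, 1.37, 1.96]
ft_force: [5.7, 1.8, -1.0]
gripper_width: 0.2
grasp_force: 2.2
t: 12.85
eef_pos: [541.3, -210.6, 227.5]
tool_rot: [3.136, 1.37, 1.959]
ft_force: [4.2, 2.0, 1.1]
grasp_force: 2.1
t: 13.48
eef_pos: [525.6, -164.8, 236.2]
tool_rot: [-3.139, 1.368, 1.969]
ft_force: [1.1, -0.1, 0.2]
gripper_width: -0.0
grasp_force: 0.0
tip [-54.   -2.4 232.8] t 13.475 F [ 1.1 -0.1  0.2] marg q4,q6 0.19373285065169865 0.10074520457525704
rot [-0.    -0.006  0.001]
-113
tip [-54.   -2.4 232.8] t 13.475 F [ 1.1 -0.1  0.2] marg q4,q6 0.19373285065169865 0.10074520457525704
(-50, np.float64(57.1), np.float64(140.8)) [0.155 0.097 0.008]
(-8, np.float64(57.1), np.float64(140.8)) [0.141 0.117 0.074]
rot [-0.    -0.006  0.001]
[([446, 50, 12, 52, 266], array([453.,  78.])), ([458, 228, 43, 38, 756], array([480., 247.]))]
```

View pics/w4.png

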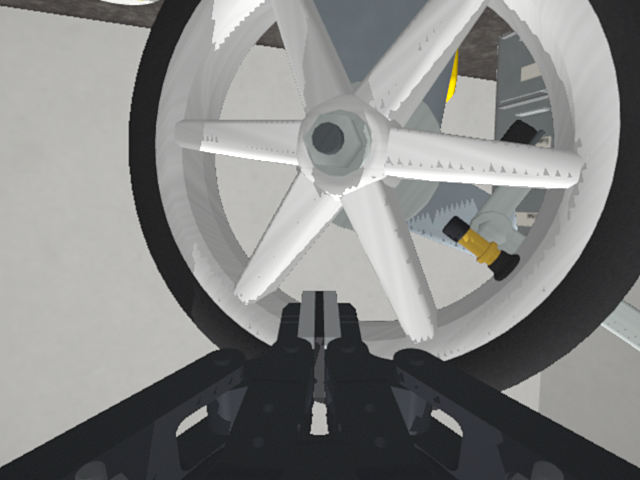

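```bash
python3 -c "
from h import *
global TH0
import h;h.TH0=5.4
d=np.degrees(theta((452,224),(505,268)))
g=(d-60+180)%360-180
print(g);nt((-55,50,225),arc(g,-50,62),arc(g,-8,62))"
python3 -m pendant '[{"hand":0,"offset":[0.007,0.025,-0.008],"rotation":[0,0,0]},{"hand":0,"offset":[0.014,0.05,-0.016],"rotation":[0,0,0]},{"hand":0,"offset":[0.02,0.085,-0.02],"rotation":[0,0,0]},{"hand":0,"offset":[0.07,0.095,-0.01],"rotation":[0,0,0]},{"hand":0,"offset":[0.12,0.1,0],"rotation":[0,0,0]}]'; python3 -m pendant '[{"hand":0,"offset":[0.035,0,0],"rotation":[0,0,0]},{"hand":0,"offset":[0.035,0,0],"rotation":[0,0,0]}]'
 python3 -c "
from h import *
g=-113;nt(arc(g,-50,62),arc(g,-8,62))"
```

```text
theta deg 308.64119915257095 shift [ 4.46  -0.541] res [-2.352 -0.752  1.694  0.805]
-111.35880084742905
tip [-53.4  -2.9 232.7] t 13.525 F [ 0.7  0.9 -0.6] marg q4,q6 0.19390730269212897 0.10107240718137556
(-55, 50, 225) [ 0.018  0.084 -0.025]
(-50, np.float64(57.7), np.float64(142.4)) [0.152 0.098 0.006]
(-8, np.float64(57.7), np.float64(142.4)) [0.139 0.119 0.072]
rot [-0.002 -0.005  0.001]
t: 14.15
eef_pos: [576.7, -128.8, 164.7]
tool_rot: [3.134, 1.368, 1.957]
ft_force: [0.4, -0.1, 0.1]
gripper_width: -0.1
grasp_force: 0.0
t: 14.4
eef_pos: [573.8, -125.0, 143.0]
tool_rot: [-3.126, 1.367, 1.98]
ft_force: [0.5, 0.2, 1.1]
gripper_width: -0.4
grasp_force: 0.0
tip [-53.6  60.  139.5] t 14.4 F [0.5 0.2 1.1] marg q4,q6 0.36952367160031585 0.07607658274765705
(-50, np.float64(57.1), np.float64(140.8)) [-0.003 -0.003  0.007]
(-8, np.float64(57.1), np.float64(140.8)) [-0.017  0.018  0.072]
rot [-0.004 -0.008  0.005]
```

```bash
sed -i 's/^P0=.*/P0=np.array([571,-217.8,-0.875])/' h.py; python3 -m pendant '[{"hand":0,"offset":[-0.005,0.007,0.024],"rotation":[0,0,0]},{"hand":0,"offset":[-0.01,0.014,0.048],"rotation":[0,0,0]},{"hand":0,"offset":[-0.016,0.021,0.072],"rotation":[0,0,0]},{"hand":0,"offset":[-0.016,0.021,0.072],"rotation":[0,0,0]}]'; python3 -c "
from h import *
nt(*[arc(a,-8,62) for a in range(-105,-39,5)])"
```

```text
t: 14.9
eef_pos: [602.7, -164.0, 146.8]
tool_rot: [3.137, 1.37, 1.957]
ft_force: [-0.4, -0.3, -0.5]
gripper_width: -0.1
grasp_force: 0.0
tip [ -5.1  53.8 143.4] t 14.9 F [-0.4 -0.3 -0.5] marg q4,q6 0.40151517436269435 0.14066120039540397
(-8, np.float64(59.9), np.float64(149.0)) [-0.008  0.008 -0.009]
(-8, np.float64(61.1), np.float64(154.2)) [-0.016  0.01  -0.012]
(-8, np.float64(61.8), np.float64(159.6)) [-0.025  0.011 -0.014]
(-8, np.float64(62.0), np.float64(165.0)) [-0.034  0.011 -0.016]
(-8, np.float64(61.8), np.float64(170.4)) [-0.042  0.011 -0.017]
(-8, np.float64(61.1), np.float64(175.8)) [-0.051  0.01  -0.019]
(-8, np.float64(59.9), np.float64(181.0)) [-0.06   0.008 -0.02 ]
(-8, np.float64(58.3), np.float64(186.2)) [-0.069  0.006 -0.021]
(-8, np.float64(56.2), np.float64(191.2)) [-0.077  0.002 -0.022]
(-8, np.float64(53.7), np.float64(196.0)) [-0.085 -0.002 -0.022]
(-8, np.float64(50.8), np.float64(200.6)) [-0.093 -0.006 -0.022]
(-8, np.float64(47.5), np.float64(204.9)) [-0.1   -0.011 -0.022]
(-8, np.float64(43.8), np.float64(208.8)) [-0.107 -0.017 -0.021]
(-8, np.float64(39.9), np.float64(212.5)) [-0.113 -0.024 -0.021]
rot [-0.009 -0.002 -0.004]
```

```bash
python3 -m pendant '[{"hand":0,"offset":[-0.007,0.006,-0.006],"rotation":[0,0,0]},{"hand":0,"offset":[-0.014,0.009,-0.011],"rotation":[0,0,0]},{"hand":0,"offset":[-0.021,0.010,-0.013],"rotation":[0,0,0]},{"hand":0,"offset":[-0.028,0.011,-0.014],"rotation":[0,0,0]},{"hand":0,"offset":[-0.034,0.011,-0.016],"rotation":[0,0,0]}]'; python3 -m pendant '[{"hand":0,"offset":[-0.005,0,0],"rotation":[0,0,0]},{"hand":0,"offset":[-0.010,0,-0.001],"rotation":[0,0,0]},{"hand":0,"offset":[-0.015,-0.001,-0.002],"rotation":[0,0,0]},{"hand":0,"offset":[-0.021,-0.002,-0.003],"rotation":[0,0,0]},{"hand":0,"offset":[-0.026,-0.003,-0.004],"rotation":[0,0,0]}]';python3 -m pendant '[{"hand":0,"offset":[-0.005,-0.002,0],"rotation":[0,0,0]},{"hand":0,"offset":[-0.010,-0.003,-0.001],"rotation":[0,0,0]},{"hand":0,"offset":[-0.015,-0.005,-0.002],"rotation":[0,0,0]},{"hand":0,"offset":[-0.020,-0.007,-0.002],"rotation":[0,0,0]},{"hand":0,"offset":[-0.025,-0.010,-0.002],"rotation":[0,0,0]}]'; python3 -c "
from h import *
nt(*[arc(a,-8,62) for a in range(-55,-39,5)])
im=capture('wrist');cv2.imwrite('pics/w5.png',im)"
```

```text
t: 15.52
eef_pos: [606.1, -154.1, 167.1]
tool_rot: [-3.134, 1.367, 1.973]
ft_force: [-1.1, 0.3, -4.6]
gripper_width: -0.0
grasp_force: 2.1
t: 16.15
eef_pos: [605.1, -155.9, 183.5]
tool_rot: [-3.14, 1.368, 1.966]
ft_force: [0.5, -0.9, -5.5]
gripper_width: -0.1
grasp_force: 2.1
t: 16.77
eef_pos: [600.3, -159.6, 198.4]
tool_rot: [-3.14, 1.367, 1.967]
ft_force: [1.8, -0.4, -5.0]
gripper_width: 0.1
grasp_force: 2.1
tip [-10.   54.9 194.9] t 16.775 F [ 1.8 -0.4 -5. ] marg q4,q6 0.3715814973594602 0.15003288953015748
(-8, np.float64(50.8), np.float64(200.6)) [-0.01  -0.005  0.003]
(-8, np.float64(47.5), np.float64(204.9)) [-0.018 -0.011  0.003]
(-8, np.float64(43.8), np.float64(208.8)) [-0.024 -0.017  0.004]
(-8, np.float64(39.9), np.float64(212.5)) [-0.031 -0.023  0.004]
rot [-0.003 -0.006  0.   ]
```

View pics/w5.png

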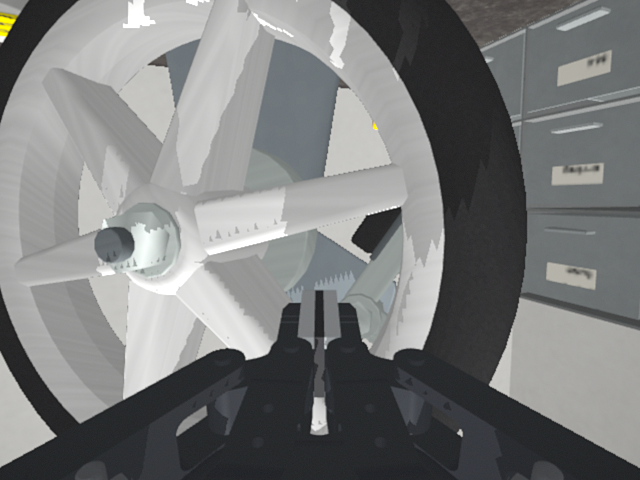

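```bash
python3 -c "
from h import *
w=get_calibration('wrist')
W=[((405,188),-90),((20,270),90),((48,78),150)]
def f(p):
    S=np.array([0,p[1],p[2]])
    e=[proj(w,S2W(P0,S+[-52,0,165]))[0]-(114,245)]+[proj(w,S2W(P0,S+wheel(p[0],89,np.radians(a),-19)))[0]-u for u,a in W]
    return np.array(e).ravel()
s=least_squares(f,[-.2,0,0]);print(np.degrees(s.x[0]),s.x[1:],s.fun.round(1))
"
```

```text
-12.08966368770737 [-2.635  0.353] [  3.7  -2.7 -15.3  -0.4   9.7  -3.4  13.3   4.9]
```

```bash
python3 -m pendant '[{"hand":0,"offset":[-0.004,-0.002,0.001],"rotation":[0,0,0]},{"hand":0,"offset":[-0.008,-0.004,0.002],"rotation":[0,0,0]},{"hand":0,"offset":[-0.012,-0.006,0.003],"rotation":[0,0,0]},{"hand":0,"offset":[-0.014,-0.008,0.003],"rotation":[0,0,0]},{"hand":0,"offset":[-0.014,-0.008,0.003],"rotation":[0,0,0]}]'; python3 -c "
from h import *
nt()"; python3 -m pendant '[{"hand":0,"offset":[0.004,0.003,0],"rotation":[0,0,0]},{"hand":0,"offset":[0.004,0,-0.03],"rotation":[0,0,0]},{"hand":0,"offset":[0.004,-0.01,-0.07],"rotation":[0,0,0]},{"hand":0,"offset":[0.004,-0.02,-0.14],"rotation":[0,0,0]},{"hand":0,"offset":[0.004,-0.02,-0.14],"rotation":[0,0,0]}]'; cat > meas.py <<'E'
from h import *
import sys
nt()
for n in ("wrist","side","scene"):
    c=get_calibration(n);im=capture(n);cv2.imwrite(f"pics/{sys.argv[1]}_{n}.png",im)
    m=cv2.inRange(cv2.cvtColor(im,cv2.COLOR_BGR2HSV),(12,110,60),(34,255,255))
    pr=proj(c,S2W(P0,wheel(0,76,0,-4)))[0]
    k,l,st,ce=cv2.connectedComponentsWithStats(m)
    print(n,"pred0",pr.round(1),"deg10",(proj(c,S2W(P0,wheel(.1745,76,0,-4)))[0]-pr).round(1),[(int(st[i][4]),ce[i].round(1).tolist()) for i in range(1,k) if st[i][4]>3 and np.hypot(*(ce[i]-pr))<(90 if n=="wrist" else 25)])
E
python3 meas.py a
```

```text
t: 17.45
eef_pos: [597.2, -164.8, 206.7]
tool_rot: [-3.141, 1.369, 1.965]
ft_force: [0.6, 2.9, -1.1]
gripper_width: -0.0
grasp_force: 1.3
tip [ -7.9  49.1 203.3] t 17.45 F [ 0.6  2.9 -1.1] marg q4,q6 0.358585855955011 0.15568083953455014
rot [-0.004 -0.004 -0.001]
t: 18.08
eef_pos: [554.0, -89.0, 221.4]
tool_rot: [3.14, 1.367, 1.969]
ft_force: [-0.6, 0.1, 0.9]
gripper_width: -0.1
grasp_force: 0.0
tip [-93.8  64.6 217.9] t 18.075 F [-0.6  0.1  0.9] marg q4,q6 0.3240664244906717 0.058098404229481204
rot [ 0.007 -0.008  0.001]
wrist pred0 [264.7 299.4] deg10 [-17.7  -3.1] [(338, [266.6, 299.5])]
side pred0 [297. 218.] deg10 [ 5.4 -1.4] [(15, [297.5, 221.5])]
scene pred0 [306.7 211.2] deg10 [4.1 2.7] []
```

```bash
python3 -c "
from h import *
im=cv2.imread('pics/a_wrist.png');c=get_calibration('wrist')
for pt,col in (((-52,0,165),(0,0,255)),((-4,0,165+56),(255,0,0)),((-4,0,165+89),(255,0,0))):
    u=proj(c,S2W(P0,pt))[0];print(u.round(1));cv2.circle(im,tuple(u.round().astype(int)),2,col,-1)
for a in range(6):
    u=proj(c,S2W(P0,wheel(0,89,np.radians(60*a+30),-19)))[0];print(a*60+30,u.round(1))
cv2.imwrite('pics/a2.png',cv2.resize(im[20:480,60:600],None,fx=1.3,fy=1.3,interpolation=2))"
```

```text
[227. 184.]
[266.5 271.6]
[267.  320.1]
30 [196. 303.]
90 [136.3 186.7]
150 [188.9  62.2]
210 [325.2  46.3]
270 [403.  184.5]
330 [324.3 315.1]
```

View pics/a2.png

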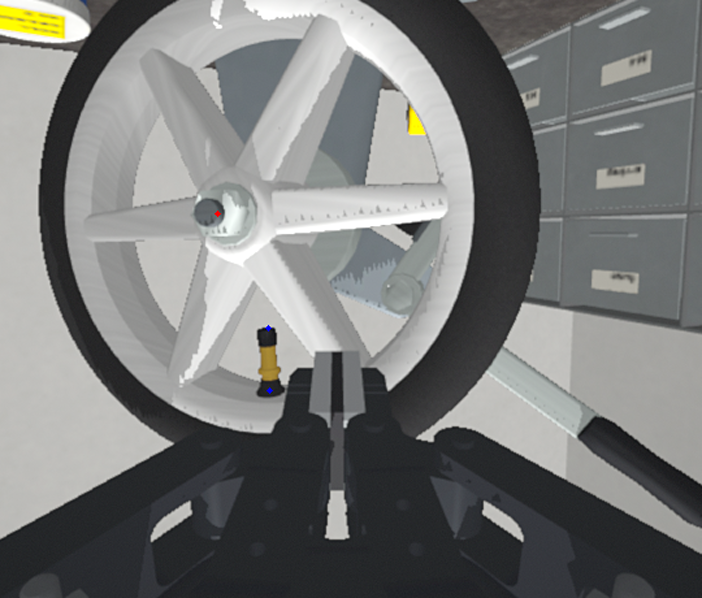

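```bash
python3 -c "
from h import *
w=get_calibration('wrist')
W=[((127.7,195.4),90),((402.3,173.8),270),((200,310.8),30),((175.4,66),150),((317.7,43),210)]
def f(p):
    q=[p[1],p[2],p[3]]
    e=[proj(w,S2W(q,[-52,0,165]))[0]-(219.2,183.1)]+[proj(w,S2W(q,wheel(p[0],89,np.radians(a),-19)))[0]-u for u,a in W]+[proj(w,S2W(q,wheel(p[0],76,0,-4)))[0]-(266.6,299.5)]*2
    return np.r_[np.array(e).ravel(),(p[3]+.875)*100]
s=least_squares(f,[0,*P0],x_scale=[.01,1,1,.01]);print(np.degrees(s.x[0]),s.x[1:],s.fun.round(1))
"
```

```text
-3.2879492907221257 [ 567.452 -216.15    -0.894] [ 3.1  0.7  1.7 -1.2 -2.1  1.1 -3.6 -2.1  1.4 -0.7 -3.9 -1.9  1.9  3.1
  1.9  3.1 -1.9]
```

```bash
sed -i 's/^RT=.*;ZS/RT=Rt(-1.175,0,.2);ZS/; s/^P0=.*/P0=np.array([567.5,-216.2,-0.89])/' h.py; python3 -m pendant '[{"hand":0,"offset":[0,0.01,0.06],"rotation":[0,0,0]},{"hand":0,"offset":[0,0.02,0.10],"rotation":[0,0,0]},{"hand":0,"offset":[0,0.023,0.12],"rotation":[0,0,0]},{"hand":0,"offset":[0,0.023,0.14],"rotation":[0,0,0]},{"hand":0,"offset":[0,0.023,0.14],"rotation":[0,0,0]}]';python3 -m pendant '[{"hand":0,"offset":[-0.004,-0.003,0],"rotation":[0,0,0]},{"hand":0,"offset":[-0.006,-0.0045,0],"rotation":[0,0,0]},{"hand":0,"offset":[-0.008,-0.006,0],"rotation":[0,0,0]},{"hand":0,"offset":[-0.01,-0.007,0],"rotation":[0,0,0]},{"hand":0,"offset":[-0.01,-0.007,0],"rotation":[0,0,0]}]'; python3 -m pendant '[{"hand":0,"offset":[0.004,0.003,0],"rotation":[0,0,0]},{"hand":0,"offset":[0.004,0,-0.03],"rotation":[0,0,0]},{"hand":0,"offset":[0.01,-0.01,-0.07],"rotation":[0,0,0]},{"hand":0,"offset":[0.01,-0.016,-0.14],"rotation":[0,0,0]},{"hand":0,"offset":[0.01,-0.016,-0.14],"rotation":[0,0,0]}]';python3 meas.py b
```

```text
t: 18.85
eef_pos: [598.2, -164.4, 203.6]
tool_rot: [-3.136, 1.368, 1.969]
ft_force: [-0.4, 0.1, 1.0]
gripper_width: -0.2
grasp_force: 0.0
t: 19.48
eef_pos: [595.2, -165.9, 209.5]
tool_rot: [-3.139, 1.367, 1.968]
ft_force: [0.7, 2.2, -3.8]
gripper_width: -0.6
grasp_force: 1.4
t: 20.1
eef_pos: [554.1, -88.8, 221.4]
tool_rot: [3.139, 1.367, 1.968]
ft_force: [-0.0, -0.3, 0.3]
gripper_width: -0.0
grasp_force: 0.0
tip [-91.4  65.2 218. ] t 20.1 F [-0.  -0.3  0.3] marg q4,q6 0.324095681886416 0.06684825776155612
rot [ 0.008 -0.008  0.   ]
wrist pred0 [260.  300.4] deg10 [-17.9  -3.1] [(341, [260.6, 299.2])]
side pred0 [298.4 218.6] deg10 [ 5.4 -1.3] [(17, [299.4, 220.9])]
scene pred0 [306.  212.1] deg10 [4.  2.7] []
```

```bash
python3 -c "
from h import *
nt((-70,150,330),(-40,186,335),(41,186,335))"
```

```text
tip [-88.2  62.7 217.5] t 20.25 F [ 0.7 -0.5 -0.3] marg q4,q6 0.3249691412550555 0.06829567157996541
(-70, 150, 330) [-0.181  0.148 -0.05 ]
(-40, 186, 335) [-0.196  0.22  -0.021]
(41, 186, 335) [-0.222  0.258  0.106]
rot [-0.003 -0.004  0.   ]
```

```bash
python3 -m pendant '[{"hand":0,"offset":[-0.04,0.02,-0.02],"rotation":[0,0,0]},{"hand":0,"offset":[-0.08,0.05,-0.03],"rotation":[0,0,0]},{"hand":0,"offset":[-0.12,0.09,-0.04],"rotation":[0,0,0]},{"hand":0,"offset":[-0.15,0.12,-0.05],"rotation":[0,0,0]},{"hand":0,"offset":[-0.18,0.15,-0.05],"rotation":[0,0,0]}]' && python3 -m pendant '[{"hand":0,"offset":[-0.01,0.035,0.015],"rotation":[0,0,0]},{"hand":0,"offset":[-0.015,0.07,0.03],"rotation":[0,0,0]},{"hand":0,"offset":[-0.015,0.07,0.03],"rotation":[0,0,0]}]'; python3 -c "
from h import *
nt((-40,186,335),(41,186,335),(41,186,310))"
```

```text
t: 20.88
eef_pos: [634.9, -52.2, 333.3]
tool_rot: [-3.138, 1.368, 1.966]
ft_force: [0.6, 0.5, -0.9]
gripper_width: -0.1
grasp_force: 0.0
t: 21.25
eef_pos: [681.1, -55.2, 337.6]
tool_rot: [-3.141, 1.369, 1.961]
ft_force: [-0.1, -0.9, -1.4]
gripper_width: 0.0
grasp_force: 0.0
tip [-37.6 184.8 334.2] t 21.25 F [-0.1 -0.9 -1.4] marg q4,q6 0.6520820923815287 0.1099165470608201
(-40, 186, 335) [-0.     0.001 -0.004]
(41, 186, 335) [-0.026  0.04   0.122]
(41, 186, 310) [0.014 0.04  0.131]
rot [-0.011 -0.004 -0.002]
```

```bash
python3 -m pendant '[{"hand":0,"offset":[-0.008,0.012,0.035],"rotation":[0,0,0]},{"hand":0,"offset":[-0.016,0.025,0.075],"rotation":[0,0,0]},{"hand":0,"offset":[-0.026,0.04,0.12],"rotation":[0,0,0]},{"hand":0,"offset":[-0.026,0.04,0.12],"rotation":[0,0,0]}]'; python3 -c "
from h import *
nt(*[(40,66+140*np.cos(.6-q),205+140*np.sin(.6-q)+23) for q in (0,.1,.2,.3,.4,.5,.6,.7)])"
```

```text
t: 21.75
eef_pos: [731.5, -117.3, 338.5]
tool_rot: [-3.137, 1.37, 1.962]
ft_force: [-0.7, -0.5, 0.0]
gripper_width: 0.0
grasp_force: 0.0
tip [ 42.3 184.9 335.1] t 21.75 F [-0.7 -0.5  0. ] marg q4,q6 0.7189740897268528 0.2143191655689256
(40, np.float64(181.54698608735498), np.float64(307.04994627530493)) [ 0.046 -0.006  0.007]
(40, np.float64(188.8615586646522), np.float64(295.11957540458843)) [0.067 0.005 0.008]
(40, np.float64(194.94853916040393), np.float64(282.5185679232111)) [0.088 0.015 0.009]
(40, np.float64(199.74710847758485), np.float64(269.37282893258754)) [0.11  0.023 0.011]
(40, np.float64(203.20932089777384), np.float64(255.81370631130855)) [0.132 0.029 0.014]
(40, np.float64(205.30058313892363), np.float64(241.97667833055593)) [0.155 0.032 0.018]
(40, np.float64(206.0), np.float64(228.0)) [0.178 0.033 0.022]
(40, np.float64(205.30058313892363), np.float64(214.02332166944407)) [0.201 0.032 0.027]
rot [-0.016 -0.002 -0.002]
```

```bash
python3 -m pendant '[{"hand":0,"offset":[0.014,0,0.002],"rotation":[0,0,0]},{"hand":0,"offset":[0.028,0,0.003],"rotation":[0,0,0]},{"hand":0,"offset":[0.042,0,0.005],"rotation":[0,0,0]},{"hand":0,"offset":[0.054,0.003,0.007],"rotation":[0,0,0]},{"hand":0,"offset":[0.067,0.005,0.008],"rotation":[0,0,0]}]'; python3 -m pendant '[{"hand":0,"offset":[0.009,0.004,0],"rotation":[0,0,0]},{"hand":0,"offset":[0.018,0.008,0.001],"rotation":[0,0,0]},{"hand":0,"offset":[0.026,0.011,0.002],"rotation":[0,0,0]},{"hand":0,"offset":[0.035,0.015,0.003],"rotation":[0,0,0]},{"hand":0,"offset":[0.043,0.018,0.003],"rotation":[0,0,0]}]'; python3 -m pendant '[{"hand":0,"offset":[0.009,0.002,0.001],"rotation":[0,0,0]},{"hand":0,"offset":[0.018,0.004,0.003],"rotation":[0,0,0]},{"hand":0,"offset":[0.027,0.006,0.004],"rotation":[0,0,0]},{"hand":0,"offset":[0.036,0.008,0.006],"rotation":[0,0,0]},{"hand":0,"offset":[0.045,0.009,0.007],"rotation":[0,0,0]}]'; python3 -c "
from h import *
nt((40,206,228))"
```

```text
t: 22.38
eef_pos: [733.1, -107.2, 298.0]
tool_rot: [3.14, 1.368, 1.964]
ft_force: [-0.2, -0.4, 3.1]
gripper_width: -0.2
grasp_force: 1.1
t: 23.0
eef_pos: [741.4, -100.3, 271.9]
tool_rot: [-3.138, 1.368, 1.968]
ft_force: [-0.2, -0.8, 2.7]
gripper_width: 0.1
grasp_force: 1.1
t: 23.62
eef_pos: [745.9, -97.0, 244.7]
tool_rot: [-3.139, 1.368, 1.967]
ft_force: [1.7, 0.8, 1.6]
gripper_width: -0.3
grasp_force: 1.1
tip [ 35.7 208.9 241.2] t 23.625 F [1.7 0.8 1.6] marg q4,q6 0.7608838020326976 0.19456707363989456
(40, 206, 228) [ 0.02  -0.002  0.013]
rot [-0.003 -0.006  0.   ]
```

```bash
python3 -m pendant '[{"hand":0,"offset":[0.006,0,0.001],"rotation":[0,0,0]},{"hand":0,"offset":[0.012,-0.001,0.002],"rotation":[0,0,0]},{"hand":0,"offset":[0.017,-0.002,0.003],"rotation":[0,0,0]}]'; python3 -m pendant '[{"hand":0,"offset":[0.004,0,0],"rotation":[0,0,0]},{"hand":0,"offset":[0.007,0,0],"rotation":[0,0,0]}]'
```

```text
t: 24.0
eef_pos: [744.5, -97.3, 234.5]
tool_rot: [-3.139, 1.368, 1.967]
ft_force: [1.7, -0.3, 1.7]
gripper_width: 0.1
grasp_force: 1.1
t: 24.25
eef_pos: [744.2, -96.9, 230.6]
tool_rot: [-3.139, 1.368, 1.967]
ft_force: [2.1, -1.8, 2.7]
gripper_width: -0.4
grasp_force: 1.4
```

```bash
python3 -m pendant '[{"hand":0,"offset":[0.003,0,0],"rotation":[0,0,0]},{"hand":0,"offset":[0.006,0,0],"rotation":[0,0,0]}]'; python3 -m pendant '[{"hand":0,"offset":[0.002,0,0],"rotation":[0,0,0]},{"hand":0,"offset":[0.004,0,0],"rotation":[0,0,0]}]'
```

```text
t: 24.5
eef_pos: [743.9, -96.2, 227.1]
tool_rot: [-3.138, 1.368, 1.967]
ft_force: [1.8, -1.7, 2.4]
gripper_width: 0.1
grasp_force: 1.4
t: 24.75
eef_pos: [743.8, -95.8, 225.4]
tool_rot: [-3.141, 1.369, 1.964]
ft_force: [1.9, -3.0, 4.9]
gripper_width: -0.3
grasp_force: 3.0
```

Force is rising: the pad meets the drum.

```bash
python3 -m pendant '[{"hand":0,"offset":[0.003,0,0],"rotation":[0,0,0]},{"hand":0,"offset":[0.003,0,0],"rotation":[0,0,0]}]'; python3 -m pendant '[{"hand":0,"offset":[0.003,0,0],"rotation":[0,0,0]},{"hand":0,"offset":[0.003,0,0],"rotation":[0,0,0]}]'
```

```text
t: 25.0
eef_pos: [743.9, -95.8, 224.8]
tool_rot: [3.136, 1.371, 1.958]
ft_force: [2.1, -3.3, 7.0]
gripper_width: -0.0
grasp_force: 3.7
t: 25.25
eef_pos: [743.9, -95.7, 224.3]
tool_rot: [3.13, 1.373, 1.951]
ft_force: [1.8, -3.3, 10.0]
gripper_width: -0.1
grasp_force: 5.0
```

```bash
python3 -m pendant '[{"hand":0,"offset":[0.003,0,0],"rotation":[0,0,0]},{"hand":0,"offset":[0.005,0,0],"rotation":[0,0,0]},{"hand":0,"offset":[0.005,0,0],"rotation":[0,0,0]}]'; python3 -m pendant '[{"hand":0,"offset":[0.002,0,0],"rotation":[0,0,0]},{"hand":0,"offset":[0.004,0,0],"rotation":[0,0,0]},{"hand":0,"offset":[0.004,0,0],"rotation":[0,0,0]}]'
```

```text
t: 25.62
eef_pos: [744.0, -95.6, 223.5]
tool_rot: [3.119, 1.377, 1.939]
ft_force: [0.4, -4.6, 14.4]
gripper_width: 0.1
grasp_force: 7.3
t: 26.0
eef_pos: [744.0, -95.6, 222.9]
tool_rot: [3.11, 1.379, 1.93]
ft_force: [0.7, -3.0, 19.0]
gripper_width: -0.2
grasp_force: 9.2
```

```bash
python3 -m pendant '[{"hand":0,"offset":[-0.015,0,0],"rotation":[0,0,0]},{"hand":0,"offset":[-0.03,0,0],"rotation":[0,0,0]},{"hand":0,"offset":[-0.06,0,0],"rotation":[0,0,0]},{"hand":0,"offset":[-0.09,0,0],"rotation":[0,0,0]},{"hand":0,"offset":[-0.12,0,0],"rotation":[0,0,0]}]'; python3 -m pendant '[{"hand":0,"offset":[-0.01,0,-0.04],"rotation":[0,0,0]},{"hand":0,"offset":[-0.02,0,-0.09],"rotation":[0,0,0]},{"hand":0,"offset":[-0.02,0,-0.15],"rotation":[0,0,0]},{"hand":0,"offset":[-0.02,0,-0.2],"rotation":[0,0,0]},{"hand":0,"offset":[-0.02,0,-0.2],"rotation":[0,0,0]}]'; python3 meas.py c; python3 -c "
from h import *
for n in ('scene','side'):
    c=get_calibration(n);im=cv2.imread(f'pics/c_{n}.png')
    g=cv2.cvtColor(im,cv2.COLOR_BGR2GRAY)
    for q in (0,.55,.6,.65):
        u=proj(c,S2W(P0,[[31,66+k*np.cos(.6-q),205+k*np.sin(.6-q)] for k in (115,130,140,150,160)])).round().astype(int);print(n,q,[int(g[v,x]) for x,v in u])
"
```

```text
t: 26.62
eef_pos: [748.8, -107.2, 287.7]
tool_rot: [-3.14, 1.367, 1.966]
ft_force: [0.5, 0.8, -0.3]
gripper_width: 0.0
grasp_force: 0.0
t: 27.25
eef_pos: [703.8, 5.5, 322.8]
tool_rot: [3.141, 1.365, 1.972]
ft_force: [-0.3, 0.5, -0.4]
gripper_width: -0.1
grasp_force: 0.0
tip [-70.5 240.9 319.3] t 27.25 F [-0.3  0.5 -0.4] marg q4,q6 0.7652926706669247 0.06798251784347076
rot [ 0.012 -0.011  0.002]
wrist pred0 [ 19.9 151.6] deg10 [-13.8  -1. ] [(373, [16.0, 146.7])]
side pred0 [298.4 218.6] deg10 [ 5.4 -1.3] []
scene pred0 [306.  212.1] deg10 [4.  2.7] []
scene 0 [86, 108, 85, 111, 111]
scene 0.55 [97, 82, 105, 94, 80]
scene 0.6 [156, 65, 56, 83, 69]
scene 0.65 [126, 70, 55, 51, 51]
side 0 [48, 63, 73, 60, 79]
side 0.55 [53, 33, 41, 52, 35]
side 0.6 [52, 31, 37, 51, 48]
side 0.65 [33, 34, 49, 51, 51]
```

```bash
python3 -c "
from h import *
nt((-95,130,260),(-90,64,230))"
```

```text
tip [-65.6 237.5 318.8] t 27.4 F [-0.4 -0.2 -0.1] marg q4,q6 0.7658422858298273 0.06881402481514698
(-95, 130, 260) [ 0.096 -0.185  0.023]
(-90, 64, 230) [ 0.137 -0.288  0.072]
rot [-0.003 -0.005  0.002]
```

```bash
python3 -m pendant '[{"hand":0,"offset":[0.01,-0.04,-0.01],"rotation":[0,0,0]},{"hand":0,"offset":[0.03,-0.09,-0.01],"rotation":[0,0,0]},{"hand":0,"offset":[0.06,-0.14,0.01],"rotation":[0,0,0]},{"hand":0,"offset":[0.1,-0.2,0.02],"rotation":[0,0,0]},{"hand":0,"offset":[0.12,-0.26,0.05],"rotation":[0,0,0]}]'; python3 -m pendant '[{"hand":0,"offset":[0.017,-0.028,0.02],"rotation":[0,0,0]},{"hand":0,"offset":[0.017,-0.028,0.02],"rotation":[0,0,0]},{"hand":0,"offset":[0.017,-0.028,0.02],"rotation":[0,0,0]}]'; python3 meas.py d; python3 -c "
from h import *
# wheel turn between views b and d via spoke feature matching is avoided; compare hub nut (dark disc)
for n in 'bd':
    g=cv2.GaussianBlur(cv2.cvtColor(cv2.imread(f'pics/{n}_wrist.png'),6),(5,5),0)
    m=(g[150:230,170:270]<110).astype(np.uint8);k,l,st,ce=cv2.connectedComponentsWithStats(m)
    print(n,[(int(st[i][4]),(ce[i]+[170,150]).round(1).tolist()) for i in range(1,k) if st[i][4]>150])
print(proj(get_calibration('wrist'),S2W(P0,[-52,0,165])))"
```

```text
t: 28.02
eef_pos: [565.0, -75.5, 244.7]
tool_rot: [-3.134, 1.367, 1.972]
ft_force: [0.7, -0.6, -0.6]
gripper_width: -0.1
grasp_force: 0.0
t: 28.4
eef_pos: [555.0, -89.7, 233.9]
tool_rot: [3.138, 1.368, 1.96]
ft_force: [-0.3, 0.5, 0.6]
gripper_width: -0.2
grasp_force: 0.0
tip [-90.2  65.2 230.5] t 28.4 F [-0.3  0.5  0.6] marg q4,q6 0.3269928664739803 0.08860027049577113
rot [-0.004 -0.006 -0.002]
wrist pred0 [260.  282.1] deg10 [-18.   -2.9] [(342, [259.9, 280.4])]
side pred0 [298.4 218.6] deg10 [ 5.4 -1.3] [(16, [299.4, 220.9])]
scene pred0 [306.  212.1] deg10 [4.  2.7] []
b [(332, [220.1, 182.1])]
d [(330, [219.0, 158.3])]
[[218.612 159.33 ]]
```

```bash
python3 -c "
from plant import *
print(finish_job())"
```

```text
the job is handed in; nothing more can be done
None
```

The job is handed in: the valve stem measures within about 1° of twelve o'clock, the brake was pressed home with about 19 N, and the hand is clear. Early on, though, one repositioning move in free space gave a 138 N wrist-force spike, over the 120 N limit, and took joint 4 to 2.424 rad against its 2.42 limit, so the job may be judged failed on either count.

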